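# Set a shaft collar on its flat and nip up the thumb screw

## Task

The collar on the winch shaft is loose. Turn it by its orange thumb screw until the screw sits squarely over the flat milled on the shaft, which is hidden under the collar and must be found by feel, then tighten the screw clockwise until it is snug on the flat and let go. Never force the screw hard against the shaft, and leave the other things on the bench alone.

Things in the scene. Friction and masses are not known exactly. Their poses are not given: they have to be found in the camera images.
- axis (a point): Point on the shaft's axis at mid collar, 100 mm above the bench, fixed in the winch stand (red plate 240 x 380 x 12 mm, bolted down). y runs along the level shaft, z is up, x points across the shaft, away from the robot. Free length of shaft from here: 97 mm to the green gear head at +y (top 147 mm above the bench), 120 mm to the green bearing at -y (top 133 mm).
- shaft: Steel shaft, 36 mm diameter, fixed; origin at axis; its frame does not tell where the flat is. The flat, hidden in the collar, is 15 mm from the axis (3 mm deep, 20 mm wide) and spans 0.586 rad either side of its middle. The middle faces some direction, new each run, met by the screw at a collar value between -0.5 and 0.6.
- collar (a joint): Turn of the dark steel collar (64 mm diameter, 26 mm wide, brass band) about the shaft: 0 = thumb screw straight up, positive = leaning to -x of axis (to the robot). Stops at -1.35 and 1.35. Starts leaning away, about -1.15, off the flat. Dry friction about 0.6 N m; stays where left; cannot slide along the shaft.
- screw (a joint): Turn of the thumb screw about its axis, which points radially at the shaft; positive = clockwise seen from outside = tightening. Starts between -0.1 and 0.1; at 0 the bar lies square to the shaft; range -0.5 to 2. Moves 4.5 mm inward per rad; dry friction about 0.2 N m. Its pad first touches at 0.16 on the full round of the shaft, at 0.82 squarely on the flat, in between when off the flat's middle.
- knob (a point): Centre of the screw's orange plastic bar: 40 mm long, 12 mm thick, 24 mm high along the screw's axis; white dot on top at one end. x along the bar, y across its thickness, z outward along the screw. 68 mm from the shaft's axis with the screw at 0, 4.5 mm nearer per rad screwed in. The bar's underside is 24 mm clear of the collar; between them is a 10 mm stem.
- pad: White nylon pad at the screw's inner end, hidden in the collar: 16 mm across (square to the shaft) x 12 mm, flat face 18.7 mm from the shaft's axis with the screw at 0. Gives about 35 N/mm: each 0.1 rad past first touch adds about 16 N and 0.07 N m of turning moment. Snug is 0.08 to 0.2 rad past touching the flat squarely; over 45 N spoils it.
- spare_collar: Loose steel ring, 60 mm diameter, 22 mm high, on the red plate's near side; bystander. Origin under its middle.
- grease_tin: Pale jar with a yellow band, 60 mm diameter, 55 mm high, red lid, on the red plate's far side; bystander. Origin under its middle.
- spray_can: White spray can, 64 mm diameter, 170 mm high; bystander. Origin under its middle.
- glue_bottle: White bottle, 52 mm diameter, 130 mm high, red cap; bystander. Origin under its middle.
- screw_jar: Pale jar, 84 mm diameter, 110 mm high, blue lid; bystander. Origin under its middle.
- oil_bottle: Blue bottle, 66 mm diameter, 190 mm high, black cap; bystander. Origin under its middle.
- wrench: Steel spanner lying on the bench; bystander.
- driver: Screwdriver lying on the bench; bystander.

How it is judged:
By the outcome, as a careful person would: the job done as asked, in the order asked, and still so for the second after the job is handed in, with the robot touching nothing.
It also fails if it takes over 72 s, if anything falls off the work surface, if the arm or the gripper's body presses on something with over 40 N, if the wrist force passes 120 N, or if a joint passes its speed limit or range.

## Robot

A 6-joint arm with a two-finger parallel gripper is mounted at the origin on the work surface. World frame = base frame: x ahead of the robot, y to its left, z up, the work surface at z = 0. Lengths are in m, angles in degrees, forces in N, time in s.
With the tool pointing down it reaches from about 0.4 to 0.825 m from the base axis. Payload 7 kg.
Tool frame: the origin (TCP) lies on the centre line of the jaws, within the pads' length; the fingertips stand 19 mm ahead of it and the grasp point (between the pads) is the TCP; z points along the fingers, y is the line along which they close (so a half turn about z gives the same grasp; the last joint's range is limited). The gripper opens to 88 mm and grips with 3 to 60 N. Pads are 19 mm wide; open, the fingers measure 130 mm over their backs; the gripper's body (78 mm by 193 mm) begins 47 mm behind the grasp point.
Start: joints at [-49.154, 20.546, 0.682, 0, -70.136, -16.507], TCP at [0.278, -0.615, 0.246] pointing down, gripper open.
Joint ranges: [-176.03, 176.03], [-82.01, 121.73], [-58.28, 71.71], [-173.87, 95.51], [-174.79, -0.11], [-173.66, 173.66]. Speed limits (degrees/s): [136.94, 136.94, 172.46, 180, 180, 180].

## Interface

Orientations are given as [roll, pitch, yaw] about the fixed x, y, z axes, in that order (R = Rz(yaw) Ry(pitch) Rx(roll)).
In Python, from plant import get_state, capture, close_job gives the robot as it stands.
- The arm moves only by the tool apply_moves, never from a script. Its argument "targets" is a list of rows, each a list of 7 numbers: the opening, from 0 (shut) to 1 (fully open), then the shift along the tool's x, y, z normalised to -1 to 1, where 1 is 1000 mm, then the turn, a rotation vector about the tool's x, y, z normalised to -1 to 1, where 1 is 90 degrees. In form: [[claw, tx, ty, tz, ax, ay, az], ...]. A call has 1 to 20 rows; each row shifts and turns the commanded pose from where the row before left it, along the tool's axes as they then stand; what a row does not reach is not made up. A row lasts 1/12 s, in which the tool goes at most 41.7 mm and 7.16 degrees, less where a joint would pass 70% of its speed; a pose out of reach is approached as far as the arm can. A call with a number of a shift or a turn outside -1 to 1 is refused whole. A call with a gripper value outside its range is refused whole. The fingers move at their own pace and stop on an object; "newtons" is the grip in N (left out, the last holds). Time passes only in rows, so rows that do not move let the fingers close. It gives the time, the measured TCP pose, the force, the opening and the grip force at its end, in the units of the state.
- get_state(): the state, without advancing time (a new reading comes with each control period).
- capture(name): name is "side" or "top" or "wrist"; returns a dict with "frame" (384x512x3 uint8, red, green, blue), "range_z" (384x512 float32, m along the optical axis (not along the pixel's ray), 0 where there is no reading), "camera_matrix" (3x3 intrinsics, pixels), "k1" (the pictures are not rectified: a ray, as slopes to the right and down, at radius r is drawn at 1 + k1 r^2 times it, then the intrinsics apply), "T" (4x4, takes a point from camera to world coordinates). Camera axes: x right, y down, z forward; pixel columns grow to the right and rows downward; lengths in m; the calibration is good to about 2 mm. A picture is of the moment at which its call begins.
- close_job(): hands the job in; it is judged then, once.
The state is a dict: "time_s": time; "joints": joint angles; "qd": joint speeds; "joint_torque": joint torques, N m; "tcp_pos": TCP position; "eef_rot": TCP orientation; "contact_force": force on the tool from outside, world axes, zero at the start; "moment": the same for the moment, N m; "gripper_width": finger opening in m; "gripper_force": force on a finger pad.
Only numpy, scipy, OpenCV 4.12 (cv2) and the standard library are available. Lean on these libraries where they do the work, as an engineer would, in place of code of your own. Each camera call takes 0.05 s, during which the arm holds its last target. There are 200 camera calls.

## Working session

There is one attempt and no reset: what is moved stays moved. The work goes in short steps, Python scripts to look and compute and a tool call to move; the robot and the scene stay as the last step left them, time stands still between calls to the robot, and variables do not carry over. Pictures are saved under pics/ and viewed, at most 10 in all, crops included, and the job is handed in when it is done.

Besides the shell and the picture viewer there is one more tool, called after ">>>" by a JSON object that holds its "op" and its "data". apply_moves: Moves the arm, as the interface text tells. Scaled input: -1 to 1 covers 1000 mm each way for a shift and 90 degrees each way for a turn. Its arguments: {"type":"object","properties":{"targets":{"type":"array","items":{"type":"array","items":{"type":"number"}}},"newtons":{"type":"number"}},"required":["targets"]}

```bash
ls; mkdir -p pics
cat > h.py <<'E'
import numpy as np, cv2
from plant import get_state, capture, close_job
def cap(n, save=None):
    c=capture(n)
    if save: cv2.imwrite('pics/'+save+'.png', c['frame'][:,:,::-1])
    return c
def rays(c,uv):
    uv=np.asarray(uv,float).reshape(-1,2);K=c['camera_matrix']
    d=np.array([c['k1'],0,0,0,0],float)
    p=cv2.undistortPoints(uv.reshape(-1,1,2),K,d).reshape(-1,2)
    return np.c_[p,np.ones(len(p))]
def pts(c,uv):
    uv=np.asarray(uv).reshape(-1,2);r=rays(c,uv)
    z=c['range_z'][uv[:,1].astype(int),uv[:,0].astype(int)]
    P=r*z[:,None]; return (P@c['T'][:3,:3].T+c['T'][:3,3])[z>0]
def onplane(c,uv,h):
    d=rays(c,uv)@c['T'][:3,:3].T;o=c['T'][:3,3]
    return o+d*((h-o[2])/d[:,2])[:,None]
def mask(c,lo,hi):
    return cv2.inRange(cv2.cvtColor(c['frame'],cv2.COLOR_RGB2HSV),lo,hi)
def mpts(c,m):
    v,u=np.nonzero(m); return pts(c,np.c_[u,v])
E
python3 - <<'E'
from h import *
s=get_state();print(s)
a=cap('side');b=cap('top')
cv2.imwrite('pics/a.png',cv2.resize(np.vstack([a['frame'],b['frame']])[:,:,::-1],(400,600)) if 0 else np.hstack([cv2.resize(x['frame'],(400,300)) for x in (a,b)])[:,:,::-1])
for n,c in(('side',a),('top',b)):
    print(n,c['T'].round(3).tolist(),c['camera_matrix'][0],c['k1'])
    m=mask(c,(8,150,120),(20,255,255));k,l,st,ce=cv2.connectedComponentsWithStats(m)
    for i in range(1,k):
        if st[i,4]>15:
            P=mpts(c,l==i);print(st[i],P.mean(0).round(4),P.min(0).round(4),P.max(0).round(4))
E
```

```text
pics
{'time_s': 0.0, 'joints': array([-4.91536583e+01,  2.05927897e+01,  6.33216354e-01, -2.16191501e-02,
       -7.01366216e+01, -1.65079378e+01]), 'qd': array([-0.01474293,  0.01749578,  0.17865148,  0.03938226, -0.00310559,
        0.0397809 ]), 'joint_torque': array([ 1.55980331e-03, -5.82714736e+01,  2.93058157e+01,  6.99683771e+00,
        6.84496423e-03, -1.33444414e-04]), 'tcp_pos': array([ 0.27798401, -0.61458416,  0.24459843]), 'eef_rot': array([ 1.79901995e+02, -7.85101855e-03, -1.55668952e+02]), 'contact_force': array([ 0.04475709, -0.04296295, -0.09307697]), 'moment': array([0.05116337, 0.00872423, 0.01333613]), 'gripper_force': 0.0, 'gripper_width': 0.08773187022555426}
side [[-0.991, -0.086, 0.102, 0.427], [-0.132, 0.528, -0.839, 1.127], [0.018, -0.845, -0.535, 0.847], [0.0, 0.0, 0.0, 1.0]] [379.37347966   0.         258.75018993] 0.042171335012196956
[229 132  34  35 204] [ 0.7202 -0.6115  0.0043] [ 0.6438 -0.7766 -0.0019] [ 0.8115 -0.3907  0.0092]
[236 132   6   6  19] [ 0.7718 -0.7439  0.0043] [ 0.7578 -0.774  -0.002 ] [ 0.786  -0.7068  0.0075]
[313 138  14  13  53]
[... 12621 characters left out ...]
.6257 0.0039]
top [[-0.014, -0.99, 0.138, 0.408], [-1.0, 0.014, -0.002, -0.0], [-0.0, -0.138, -0.99, 1.232], [0.0, 0.0, 0.0, 1.0]] [399.1032518    0.         253.06154533] -0.031287502465795626
[    0    83   504   301 86018] [0.4155 0.0352 0.    ] [ 0.0073 -0.7969 -0.0102] [0.9519 0.7981 0.0107]
[  9  86  40   9 184] [0.9395 0.7478 0.    ] [ 0.9213  0.6637 -0.0072] [0.9505 0.7961 0.0058]
[291 157   9  13  18] [ 0.6675 -0.13    0.0139] [ 0.6526 -0.1454  0.0064] [ 0.6895 -0.1221  0.0214]
[272 160   8  11  54] [ 0.6423 -0.0666  0.1329] [ 0.6269 -0.0752  0.0124] [ 0.6807 -0.0596  0.1522]
[501 241   9  16  79] [ 3.999e-01 -7.807e-01 -3.000e-04] [ 0.3748 -0.7973 -0.0057] [ 0.4207 -0.7631  0.0048]
```

View pics/a.png

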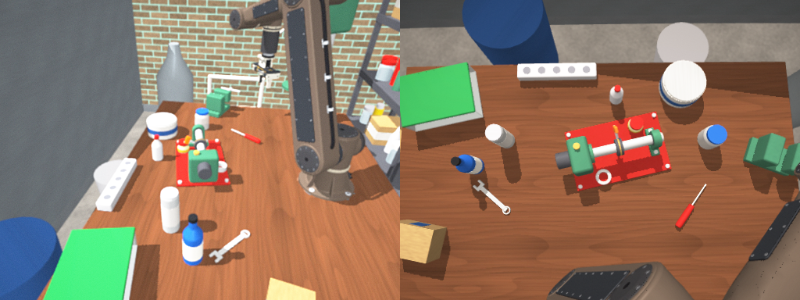

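Run:
```python
from h import *
b=cap('top');a=cap('side');w=cap('wrist')
print('wristT',w['T'].round(3).tolist())
cv2.imwrite('pics/b.png',np.hstack([cv2.resize(b['frame'][130:250,190:350],None,fx=2.5,fy=2.5,interpolation=2),cv2.resize(a['frame'][150:250,210:310],(300,300),interpolation=2)])[:,:,::-1])
# red plate
m=mask(b,(0,200,120),(4,255,255));m[:,:190]=0;m[:,350:]=0;m[:130]=0;m[250:]=0
v,u=np.nonzero(m);p=onplane(b,np.c_[u,v],.012)
r=cv2.minAreaRect(p[:,:2].astype(np.float32)*1000);print('plate',r)
# cylinder-ish points above .1
v,u=np.mgrid[130:230,190:350];P=pts(b,np.c_[u.ravel(),v.ravel()])
q=P[(P[:,2]>.10)]
print(len(q),q.mean(0))
```

```text
wristT [[-0.412, 0.869, 0.274, 0.204], [0.911, 0.392, 0.126, -0.649], [0.002, 0.302, -0.953, 0.385], [0.0, 0.0, 0.0, 1.0]]
plate ((581.7401123046875, -79.51687622070312), (237.0211639404297, 374.510498046875), 12.477339744567871)
3133 [ 0.56632606 -0.01263772  0.13038229]
```

View pics/b.png

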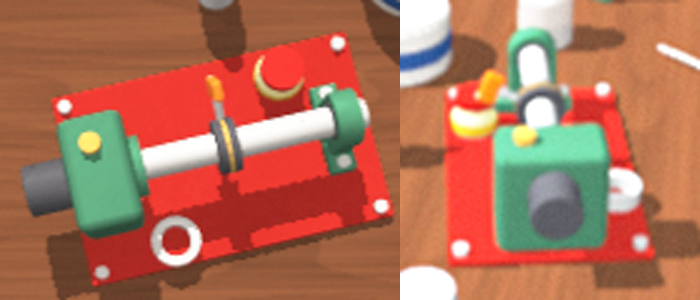

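>>> {"op": "apply_moves", "data": {"targets": [[1,-0.0308,0.0206,-0.0056,0,0,0],[1,-0.0308,0.0206,-0.0056,0,0,0],[1,-0.0308,0.0206,-0.0056,0,0,0],[1,-0.0308,0.0206,-0.0056,0,0,0],[1,-0.0308,0.0206,-0.0056,0,0,0],[1,-0.0308,0.0206,-0.0056,0,0,0],[1,-0.0308,0.0206,-0.0056,0,0,0],[1,-0.0308,0.0206,-0.0056,0,0,0],[1,-0.0308,0.0206,-0.0056,0,0,0],[1,-0.0308,0.0206,-0.0056,0,0,0],[1,-0.0308,0.0206,-0.0056,0,0,0],[1,-0.0308,0.0206,-0.0056,0,0,0],[1,-0.0308,0.0206,-0.0056,0,0,0],[1,-0.0308,0.0206,-0.0056,0,0,0],[1,-0.0308,0.0206,-0.0056,0,0,0],[1,-0.0308,0.0206,-0.0056,0,0,0],[1,-0.0308,0.0206,-0.0056,0,0,0],[1,0,0,0,0,0,0.0655],[1,0,0,0,0,0,0.0655],[1,0,0,0,0,0,0]]}}

```text
time_s: 1.92
tcp_pos: [0.6111, -0.0792, 0.3404]
eef_rot: [180.0, -0.0, -167.6]
contact_force: [-0.7, -0.0, 0.2]
gripper_width: 0.0875
gripper_force: 0.0
```

Run:
```python
from h import *
w=cap('wrist','w1');s=get_state();print(s['tcp_pos'],s['eef_rot'],s['joints'])
print(w['T'].round(3).tolist())
m=mask(w,(8,180,150),(18,255,255));k,l,st,ce=cv2.connectedComponentsWithStats(m)
for i in range(1,k):
    if st[i,4]>150:
        P=mpts(w,l==i);P=P[P[:,2]>.08]
        if len(P)>50: print(st[i],np.median(P,0).round(4),np.percentile(P,2,axis=0).round(4),np.percentile(P,98,axis=0).round(4))
```

```text
[ 0.61090369 -0.07973751  0.34048885] [ 1.79994897e+02 -2.87748714e-02 -1.67321421e+02] [ 1.06998777e+01  1.25010230e+01  1.73576847e+00 -4.17936353e-03
 -7.92636794e+01 -8.80205199e+01]
[[-0.214, 0.932, 0.294, 0.532], [0.977, 0.203, 0.065, -0.097], [0.001, 0.301, -0.954, 0.481], [0.0, 0.0, 0.0, 1.0]]
[259 183  10  20 184] [ 0.6391 -0.0685  0.1466] [ 0.6295 -0.0744  0.1403] [ 0.65   -0.0616  0.1511]
```

View pics/w1.png

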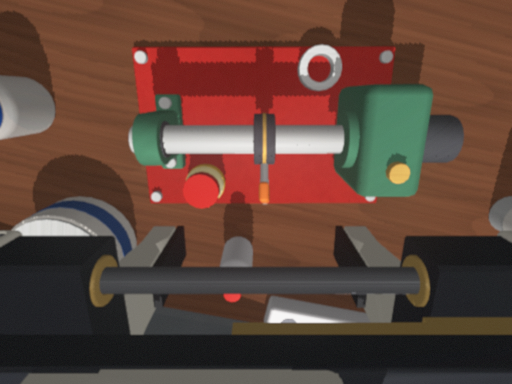

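```bash
cat > fit.py <<'E'
from h import *
from scipy.optimize import least_squares
def shaft(w,r0=100,r1=180,c0=165,c1=345):
    hsv=cv2.cvtColor(w['frame'],cv2.COLOR_RGB2HSV)
    m=(hsv[...,1]<60)&(hsv[...,2]>90);z=np.zeros_like(m);z[r0:r1,c0:c1]=1
    P=mpts(w,m&z);P=P[(P[:,2]>.085)&(P[:,2]<.125)]
    def f(q):
        d=np.array([-np.sin(q[0]),np.cos(q[0])]);n=np.array([d[1],-d[0]])
        return np.hypot(P[:,:2]@n-q[1],P[:,2]-q[2])-.018
    r=least_squares(f,[np.radians(12.5),.59,.1],loss='soft_l1',f_scale=.001)
    return r.x,np.std(r.fun),len(P)
if __name__=='__main__':
    w=cap('wrist');q,sd,n=shaft(w);print('shaft yaw,n-off,z',np.degrees(q[0]),q[1:],sd,n)
    nx=np.array([np.cos(q[0]),np.sin(q[0])]);d=np.array([-nx[1],nx[0]])
    v,u=np.mgrid[105:180,245:285];uv=np.c_[u.ravel(),v.ravel()];P=pts(w,uv)
    R=np.hypot(P[:,:2]@nx-q[1],P[:,2]-.1);C=P[(R>.027)&(R<.036)];y=C[:,:2]@d
    print('collar y',np.percentile(y,[1,5,50,95,99]),len(C),np.median(R[(R>.027)&(R<.036)]))
    m=mask(w,(18-12,120,90),(20,255,255));z=np.zeros_like(m);z[165:215,250:280]=1
    K=mpts(w,m&z);K=K[K[:,2]>.11];x=K[:,:2]@nx-q[1];h=K[:,2]-q[2];y=K[:,:2]@d
    print('knob x,h,y',[np.percentile(t,[3,25,50,75,97]).round(4).tolist() for t in (x,h,y)])
    print('lean range',np.percentile(np.arctan2(x,h),[3,50,97]),'radius',np.percentile(np.hypot(x,h),[3,50,97]))
E
python3 fit.py
```

```text
shaft yaw,n-off,z 12.406909333529825 [0.55395602 0.10086322] 0.0038254467813763136 4556
collar y [-0.21590202 -0.21471272 -0.20300208 -0.19133133 -0.19009876] 1136 0.032651291167312205
knob x,h,y [[0.0452, 0.0502, 0.0557, 0.0611, 0.073], [0.0297, 0.0422, 0.0451, 0.0475, 0.0494], [-0.2097, -0.2062, -0.2038, -0.2003, -0.1977]]
lean range [0.82732142 0.8851323  1.17374571] radius [0.06074773 0.07196237 0.08114039]
```

>>> {"op": "apply_moves", "data": {"targets": [[1,0,0,0,0,0.0741,0],[1,0,0,0,0,0.0741,0],[1,0,0,0,0,0.0741,-0.003],[1,-0.0152,0.0008,0.0266,0,0,0],[1,-0.0152,0.0008,0.0266,0,0,0],[1,-0.0152,0.0008,0.0266,0,0,0],[1,-0.0152,0.0008,0.0266,0,0,0],[1,-0.0152,0.0008,0.0266,0,0,0],[1,-0.0152,0.0008,0.0266,0,0,0],[1,-0.0152,0.0008,0.0206,0,0,0],[1,0,0,0,0,0,0]]}}

```text
time_s: 2.93
tcp_pos: [0.6446, -0.0662, 0.1293]
eef_rot: [179.7, -20.5, -167.0]
contact_force: [-0.2, 0.1, -1.1]
gripper_width: 0.0878
gripper_force: 0.0
```

```bash
cat > st.py <<'E'
from h import *
def info(C=np.array([.554,-.2035,.1009]),yaw=12.41):
    from scipy.spatial.transform import Rotation as R
    s=get_state();y=np.radians(yaw);n=np.array([np.cos(y),np.sin(y),0]);d=np.array([-n[1],n[0],0]);up=np.array([0,0,1.])
    p=s['tcp_pos'];loc=np.array([p@n,p@d,p[2]])-C
    M=R.from_euler('xyz',s['eef_rot'],degrees=True).as_matrix()
    B=np.array([n,d,up]);Ml=B@M
    tilt=np.arctan2(-Ml[0,2],-Ml[2,2])  # positive: tool back leans away
    # roll about tool z relative to shaft
    yy=Ml[:,1];x0=np.array([-np.cos(tilt),0,np.sin(tilt)]);roll=np.arctan2(-yy@x0,yy[1])
    F=M.T@s['contact_force'];T=M.T@s['moment']
    print('t %.2f loc(mm) %s r %.1f lean(c) %.3f tool c %.3f screw(roll) %.3f yawerr %.3f'%(s['time_s'],(loc*1000).round(1),np.hypot(loc[0],loc[2])*1000,-np.arctan2(loc[0],loc[2]),-tilt,roll,Ml[1,2]))
    print('F tool',F.round(2),'T tool',T.round(3),'grip %.1f w %.4f'%(s['gripper_force'],s['gripper_width']))
    return s
if __name__=='__main__': info()
E
python3 - <<'E'
from st import *
info()
w=cap('wrist','w2');a=cap('side')
a=cv2.resize(a['frame'][150:230,210:290],(384,384),interpolation=2)
cv2.imwrite('pics/w2.png',np.hstack([w['frame'],a])[:,:,::-1][:, :800])
E
```

```text
t 2.93 loc(mm) [61.3  0.3 28.4] r 67.6 lean(c) -1.138 tool c -0.358 screw(roll) -0.009 yawerr 0.001
F tool [-0.23  0.09  1.09] T tool [ 0.003 -0.977  0.008] grip 0.0 w 0.0878
```

View pics/w2.png

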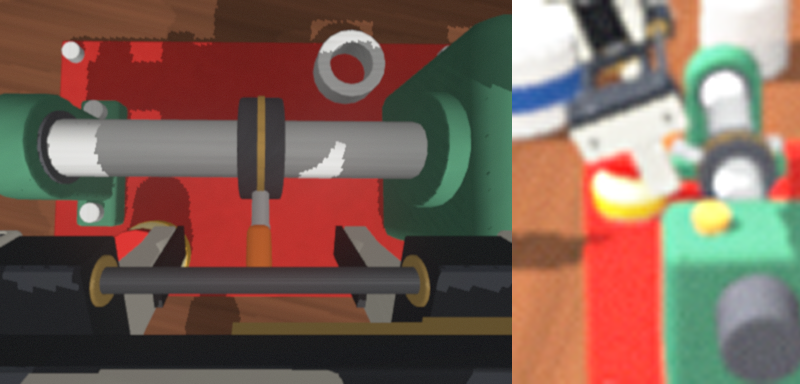

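>>> {"op": "apply_moves", "data": {"newtons": 25, "targets": [[0,0,0,0,0,0,0],[0,0,0,0,0,0,0],[0,0,0,0,0,0,0],[0,0,0,0,0,0,0],[0,0,0,0,0,0,0],[0,0,0,0,0,0,0],[0,0,0,0,0,0,0],[0,0,0,0,0,0,0]]}}

```text
time_s: 3.7
tcp_pos: [0.6469, -0.0659, 0.1351]
eef_rot: [179.9, -20.0, -167.2]
contact_force: [-0.7, -0.5, -0.6]
gripper_width: 0.0402
gripper_force: 0.0
```

```bash
python3 st.py
```

```text
t 3.70 loc(mm) [63.7  0.1 34.2] r 72.3 lean(c) -1.078 tool c -0.349 screw(roll) -0.007 yawerr -0.001
F tool [ 0.53 -0.33  0.82] T tool [ 0.038 -1.162  0.052] grip 0.0 w 0.0402
```

>>> {"op": "apply_moves", "data": {"newtons": 25, "targets": [[0,0,0,0.006,0,0,0],[0,0,0,0,0,0,0],[0,0,0,0,0,0,0],[0,0,0,0,0,0,0],[0,0,0,0,0,0,0],[0,0,0,0,0,0,0],[0,0,0,0,0,0,0],[0,0,0,0,0,0,0]]}}

```text
time_s: 4.37
tcp_pos: [0.6446, -0.066, 0.1291]
eef_rot: [179.9, -20.0, -167.2]
contact_force: [-1.8, 2.1, -2.2]
gripper_width: 0.0121
gripper_force: 25.0
```

```bash
python3 st.py
```

```text
t 4.37 loc(mm) [61.4  0.5 28.2] r 67.5 lean(c) -1.141 tool c -0.350 screw(roll) -0.007 yawerr -0.000
F tool [0.46 2.49 2.53] T tool [-1.274 -0.99   0.002] grip 25.0 w 0.0121
```

>>> {"op": "apply_moves", "data": {"newtons": 25, "targets": [[0,0.005,0,-0.0045,0,0,0],[0,0.0054,0,-0.004,0,0,0],[0,0.0058,0,-0.0035,0,0,0],[0,0.0061,0,-0.0029,0,0,0],[0,0.0063,0,-0.0023,0,0,0],[0,0.0065,0,-0.0017,0,0,0],[0,0.0066,0,-0.001,0,0,0],[0,0.0067,0,-0.0003,0,0,0],[0,0,0,0,0,0,0],[0,0,0,0,0,0,0]]}}

```text
time_s: 5.2
tcp_pos: [0.609, -0.0741, 0.1661]
eef_rot: [179.9, -19.7, -167.1]
contact_force: [5.8, 5.4, -6.1]
gripper_width: 0.0117
gripper_force: 25.0
```

```bash
python3 st.py
```

```text
t 5.20 loc(mm) [24.9  0.2 65.2] r 69.7 lean(c) -0.364 tool c -0.344 screw(roll) -0.008 yawerr -0.001
F tool [-8.53  3.95  3.45] T tool [-1.631 -4.412 -0.036] grip 25.0 w 0.0117
```

>>> {"op": "apply_moves", "data": {"newtons": 50, "targets": [[0,0.006,0,0.0003,0,-0.0557,0],[0,0.006,0,0.0003,0,-0.0557,0],[0,0.006,0,0.0003,0,-0.0557,0],[0,0.006,0,0.0003,0,-0.0557,0],[0,0,0,0,0,0,0],[0,0,0,0,0,0,0]]}}

```text
time_s: 5.7
tcp_pos: [0.5849, -0.0796, 0.1709]
eef_rot: [179.9, 0.3, -167.2]
contact_force: [5.1, 5.9, -6.5]
gripper_width: 0.0117
gripper_force: 50.0
```

```bash
python3 st.py
```

```text
t 5.70 loc(mm) [ 0.1  0.1 70. ] r 70.0 lean(c) -0.001 tool c 0.006 screw(roll) -0.007 yawerr 0.002
F tool [-6.19  4.59  6.58] T tool [-2.051e+00 -2.717e+00  1.000e-03] grip 50.0 w 0.0117
```

>>> {"op": "apply_moves", "data": {"targets": [[0,0,0,0.0002,0,0,0.0318],[0,0,0,0.0002,0,0,0.0318],[0,0,0,0,0,0,0],[0,0,0,0,0,0,0]]}}

```text
time_s: 6.03
tcp_pos: [0.5852, -0.0795, 0.1703]
eef_rot: [179.9, 0.1, -172.9]
contact_force: [0.6, 7.8, -0.6]
gripper_width: 0.0116
gripper_force: 50.0
```

```bash
python3 st.py
```

```text
t 6.03 loc(mm) [ 0.4  0.1 69.4] r 69.4 lean(c) -0.006 tool c 0.002 screw(roll) 0.092 yawerr 0.001
F tool [-1.55  7.68  0.64] T tool [-2.649 -1.056 -0.016] grip 50.0 w 0.0116
```

>>> {"op": "apply_moves", "data": {"targets": [[0,0,0,0.0002,0,0,0.0318],[0,0,0,0.0002,0,0,0.0318],[0,0,0,0,0,0,0],[0,0,0,0,0,0,0]]}}

```text
time_s: 6.37
tcp_pos: [0.5852, -0.0794, 0.1699]
eef_rot: [179.9, 0.1, -178.6]
contact_force: [0.4, 8.6, -0.0]
gripper_width: 0.0118
gripper_force: 50.0
```

```bash
python3 st.py
python3 - <<'E'
from h import *
w=cap('wrist','w3')
E
```

```text
t 6.37 loc(mm) [ 0.4  0.2 69. ] r 69.0 lean(c) -0.006 tool c 0.002 screw(roll) 0.192 yawerr 0.001
F tool [-0.6   8.58  0.06] T tool [-2.723 -0.713 -0.137] grip 50.0 w 0.0118
```

View pics/w3.png

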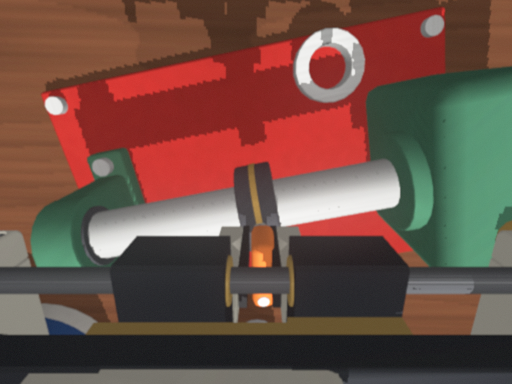

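>>> {"op": "apply_moves", "data": {"targets": [[0,0,0.0005,0.0002,0,0,0.0318],[0,0,0,0.0002,0,0,0.0318],[0,0,0,0,0,0,0],[0,0,0,0,0,0,0]]}}

```text
time_s: 6.75
tcp_pos: [0.5851, -0.0791, 0.1697]
eef_rot: [179.9, 0.1, 175.7]
contact_force: [0.5, 8.2, 0.2]
gripper_width: 0.0113
gripper_force: 50.0
```

```bash
python3 st.py
```

```text
t 6.75 loc(mm) [ 0.4  0.5 68.8] r 68.8 lean(c) -0.006 tool c 0.001 screw(roll) 0.291 yawerr 0.001
F tool [ 0.07  8.23 -0.24] T tool [-2.284 -0.306 -0.289] grip 50.0 w 0.0113
```

>>> {"op": "apply_moves", "data": {"targets": [[0,0,0,0.0002,0,0,0.0318],[0,0,0,0,0,0,0],[0,0,0,0,0,0,0]]}}

```text
time_s: 7.0
tcp_pos: [0.5851, -0.079, 0.1696]
eef_rot: [179.9, 0.1, 172.9]
contact_force: [-0.2, 8.7, 1.7]
gripper_width: 0.0118
gripper_force: 50.1
```

```bash
for i in 1 2; do python3 st.py; done
```

```text
t 7.00 loc(mm) [ 0.4  0.6 68.7] r 68.7 lean(c) -0.006 tool c 0.001 screw(roll) 0.341 yawerr 0.001
F tool [ 1.28  8.57 -1.73] T tool [-2.483  0.129 -0.354] grip 50.1 w 0.0118
t 7.00 loc(mm) [ 0.4  0.6 68.7] r 68.7 lean(c) -0.006 tool c 0.001 screw(roll) 0.341 yawerr 0.001
F tool [ 1.28  8.57 -1.73] T tool [-2.483  0.129 -0.354] grip 50.1 w 0.0118
```

```bash
cat > bar.py <<'E'
from h import *
def bar(f):
    hsv=cv2.cvtColor(f,cv2.COLOR_RGB2HSV);m=cv2.inRange(hsv,(5,150,100),(20,255,255));m[:215]=0;m[315:]=0;m[:,:235]=0;m[:,290:]=0
    v,u=np.nonzero(m)
    # per-row centre line fit on broad rows
    g=[(r,u[v==r].mean(),(v==r).sum()) for r in np.unique(v) if (v==r).sum()>8]
    g=np.array(g);s=np.polyfit(g[:,0],g[:,1],1)
    return len(u),np.arctan(s[0]).round(4),g[[0,-1]].round(1).tolist(),np.std(g[:,1]-np.polyval(s,g[:,0])).round(2)
if __name__=='__main__':
    w=cap('wrist','cur');print(bar(w['frame']))
E
python3 - <<'E'
from bar import *
print(bar(cv2.imread('pics/w3.png')[:,:,::-1]))
w=cap('wrist','w4');print(bar(w['frame']))
x=[cv2.resize(i[200:320,200:330],(390,360),interpolation=2) for i in (cv2.imread('pics/w3.png'),w['frame'][:,:,::-1])]
cv2.imwrite('pics/cmp.png',np.hstack(x))
E
```

```text
(1007, np.float64(-0.0274), [[227.0, 262.5, 16.0], [299.0, 260.0, 9.0]], np.float64(0.5))
(962, np.float64(-0.0301), [[226.0, 262.5, 12.0], [297.0, 259.5, 10.0]], np.float64(0.78))
```

View pics/cmp.png

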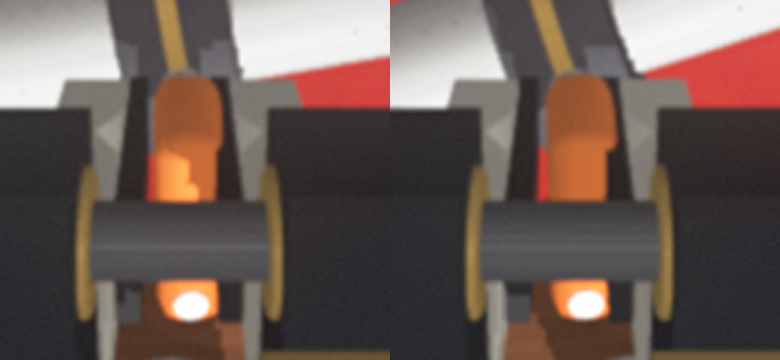

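>>> {"op": "apply_moves", "data": {"targets": [[0,0,0,-0.0002,0,0,-0.0318]]}}

```text
time_s: 7.13
tcp_pos: [0.585, -0.079, 0.1696]
eef_rot: [179.9, 0.0, 175.7]
contact_force: [1.1, 6.2, -0.9]
gripper_width: 0.0118
gripper_force: 50.0
```

```bash
python3 st.py
```

```text
t 7.13 loc(mm) [ 0.4  0.6 68.7] r 68.7 lean(c) -0.005 tool c 0.001 screw(roll) 0.292 yawerr 0.001
F tool [-0.61  6.31  0.91] T tool [-1.964 -0.477 -0.019] grip 50.0 w 0.0118
```

>>> {"op": "apply_moves", "data": {"targets": [[0,0,0,-0.0002,0,0,-0.0318]]}}

```text
time_s: 7.22
tcp_pos: [0.5851, -0.0792, 0.1698]
eef_rot: [179.9, 0.1, 178.7]
contact_force: [0.7, 7.0, -0.7]
gripper_width: 0.0115
gripper_force: 50.0
```

```bash
python3 st.py
```

```text
t 7.22 loc(mm) [ 0.4  0.4 68.9] r 68.9 lean(c) -0.006 tool c 0.001 screw(roll) 0.239 yawerr 0.001
F tool [-0.52  7.    0.7 ] T tool [-1.84  -0.786  0.043] grip 50.0 w 0.0115
```

>>> {"op": "apply_moves", "data": {"targets": [[0,0,0,-0.0002,0,0,-0.0318]]}}

```text
time_s: 7.3
tcp_pos: [0.5851, -0.0792, 0.1699]
eef_rot: [179.9, 0.1, -178.4]
contact_force: [1.8, 6.4, -2.3]
gripper_width: 0.0115
gripper_force: 50.0
```

```bash
python3 st.py
```

```text
t 7.30 loc(mm) [ 0.4  0.4 69. ] r 69.0 lean(c) -0.006 tool c 0.001 screw(roll) 0.189 yawerr 0.001
F tool [-1.93  6.36  2.29] T tool [-1.721 -0.941  0.092] grip 50.0 w 0.0115
```

>>> {"op": "apply_moves", "data": {"targets": [[0,0,0,-0.0002,0,0,-0.0318]]}}

```text
time_s: 7.38
tcp_pos: [0.5851, -0.0793, 0.17]
eef_rot: [179.9, 0.1, -175.6]
contact_force: [0.9, 5.9, -1.0]
gripper_width: 0.0118
gripper_force: 50.0
```

```bash
python3 st.py
```

```text
t 7.38 loc(mm) [ 0.4  0.3 69.1] r 69.1 lean(c) -0.005 tool c 0.001 screw(roll) 0.140 yawerr 0.001
F tool [-1.35  5.79  0.98] T tool [-1.763 -1.115  0.063] grip 50.0 w 0.0118
```

>>> {"op": "apply_moves", "data": {"targets": [[0,0,0,-0.0002,0,0,-0.0318]]}}

```text
time_s: 7.47
tcp_pos: [0.5851, -0.0793, 0.1703]
eef_rot: [179.9, 0.1, -172.7]
contact_force: [0.3, 5.5, -1.3]
gripper_width: 0.012
gripper_force: 50.0
```

```bash
python3 st.py
```

```text
t 7.47 loc(mm) [ 0.4  0.3 69.4] r 69.4 lean(c) -0.006 tool c 0.001 screw(roll) 0.090 yawerr 0.001
F tool [-0.99  5.4   1.26] T tool [-1.795 -1.139  0.132] grip 50.0 w 0.0120
```

>>> {"op": "apply_moves", "data": {"targets": [[0,0,0,-0.0002,0,0,-0.0318]]}}

```text
time_s: 7.55
tcp_pos: [0.5852, -0.0794, 0.1704]
eef_rot: [179.9, 0.1, -169.9]
contact_force: [0.5, 5.3, -1.1]
gripper_width: 0.0115
gripper_force: 50.0
```

```bash
python3 st.py
```

```text
t 7.55 loc(mm) [ 0.4  0.2 69.5] r 69.6 lean(c) -0.006 tool c 0.001 screw(roll) 0.040 yawerr 0.001
F tool [-1.39  5.16  1.12] T tool [-1.759 -1.291  0.189] grip 50.0 w 0.0115
```

>>> {"op": "apply_moves", "data": {"targets": [[0,0,0,0.0,0,0,0]]}}

```text
time_s: 7.63
tcp_pos: [0.5852, -0.0794, 0.1705]
eef_rot: [179.9, 0.1, -169.8]
contact_force: [2.2, 5.0, -1.5]
gripper_width: 0.0116
gripper_force: 50.0
```

```bash
python3 st.py;python3 bar.py
```

```text
t 7.63 loc(mm) [ 0.4  0.2 69.6] r 69.6 lean(c) -0.006 tool c 0.001 screw(roll) 0.039 yawerr 0.001
F tool [-3.1   4.56  1.49] T tool [-1.868 -1.269  0.027] grip 50.0 w 0.0116
(1060, np.float64(-0.0081), [[227.0, 260.5, 14.0], [300.0, 259.8, 9.0]], np.float64(0.32))
```

```bash
cat > q.py <<'E'
import io,contextlib
from st import *
f=io.StringIO()
with contextlib.redirect_stdout(f): info()
t=f.getvalue().replace('\n',' ').split(' ',0)[0]
import re
print(re.search(r't [\d.]+',t)[0],re.search(r'lean.*yaw',t)[0][:-4],t[t.index('F tool'):t.index('grip')])
E
python3 q.py
```

```text
t 7.68 lean(c) -0.006 tool c 0.001 screw(roll) 0.041 F tool [-2.09  5.47  1.43] T tool [-1.847 -1.296 -0.054]
```

>>> {"op": "apply_moves", "data": {"targets": [[0,0,0,0.0001,0,0,0.0255],[0,0,0,0.0002,0,0,0.0255]]}}

```text
time_s: 7.85
tcp_pos: [0.5852, -0.0793, 0.1702]
eef_rot: [179.9, 0.1, -174.7]
contact_force: [1.2, 5.7, -1.2]
gripper_width: 0.0118
gripper_force: 50.0
```

```bash
python3 q.py
```

```text
t 7.85 lean(c) -0.006 tool c 0.001 screw(roll) 0.124 F tool [-1.71  5.59  1.21] T tool [-2.009 -0.98  -0.244]
```

>>> {"op": "apply_moves", "data": {"targets": [[0,0,0,0.0002,0,0,0.0255]]}}

```text
time_s: 7.93
tcp_pos: [0.5851, -0.0793, 0.17]
eef_rot: [179.9, 0.1, -177.0]
contact_force: [1.2, 6.9, -0.9]
gripper_width: 0.0121
gripper_force: 50.0
```

```bash
python3 q.py
```

```text
t 7.93 lean(c) -0.006 tool c 0.001 screw(roll) 0.164 F tool [-1.54  6.8   0.94] T tool [-2.149 -0.861 -0.276]
```

>>> {"op": "apply_moves", "data": {"targets": [[0,0,0,0.0002,0,0,0.0255]]}}

```text
time_s: 8.02
tcp_pos: [0.5851, -0.0793, 0.1698]
eef_rot: [179.9, 0.1, -179.3]
contact_force: [0.1, 6.8, 1.0]
gripper_width: 0.0116
gripper_force: 50.1
```

```bash
python3 q.py
```

```text
t 8.02 lean(c) -0.006 tool c 0.001 screw(roll) 0.204 F tool [-0.19  6.84 -1.  ] T tool [-2.268 -0.546 -0.318]
```

>>> {"op": "apply_moves", "data": {"targets": [[0,0,0,0.0002,0,0,0.0255]]}}

```text
time_s: 8.1
tcp_pos: [0.5851, -0.0792, 0.1698]
eef_rot: [179.9, 0.1, 178.5]
contact_force: [-0.3, 8.1, 1.3]
gripper_width: 0.0118
gripper_force: 50.1
```

```bash
python3 q.py
```

```text
t 8.10 lean(c) -0.006 tool c 0.001 screw(roll) 0.244 F tool [ 0.55  8.12 -1.25] T tool [-2.459 -0.274 -0.326]
```

>>> {"op": "apply_moves", "data": {"targets": [[0,0,0,0.0002,0,0,0.0255]]}}

```text
time_s: 8.18
tcp_pos: [0.5851, -0.0791, 0.1697]
eef_rot: [179.9, 0.1, 176.2]
contact_force: [-0.9, 8.4, 1.6]
gripper_width: 0.0117
gripper_force: 50.1
```

```bash
python3 q.py
```

```text
t 8.18 lean(c) -0.006 tool c 0.001 screw(roll) 0.283 F tool [ 1.43  8.35 -1.6 ] T tool [-2.581  0.028 -0.392]
```

>>> {"op": "apply_moves", "data": {"targets": [[0,0,0,0.0002,0,0,0.0255]]}}

```text
time_s: 8.27
tcp_pos: [0.5851, -0.079, 0.1696]
eef_rot: [179.9, 0.1, 173.9]
contact_force: [-0.1, 10.1, 3.3]
gripper_width: 0.0117
gripper_force: 50.1
```

```bash
python3 q.py
```

```text
t 8.27 lean(c) -0.007 tool c 0.001 screw(roll) 0.323 F tool [ 1.16  9.99 -3.32] T tool [-2.754  0.314 -0.393]
```

>>> {"op": "apply_moves", "data": {"targets": [[0,0,0,-0.0003,0,0,-0.042],[0,0,0,-0.0003,0,0,-0.042],[0,0,0,-0.0003,0,0,-0.042],[0,0,0,-0.0003,0,0,-0.042],[0,0,0,-0.0003,0,0,-0.042],[0,0.0058,0,0.0002,0,-0.0532,0],[0,0.0058,0,0.0002,0,-0.0532,0],[0,0.0058,0,0.0002,0,-0.0532,0],[0,0.0058,0,0.0002,0,-0.0532,0],[0,0.0058,0,0.0002,0,-0.0532,0],[0,0.0058,0,0.0002,0,-0.0532,0],[0,0,0,0,0,0,0],[0,0,0,0,0,0,0]]}}

```text
time_s: 9.35
tcp_pos: [0.5517, -0.087, 0.1626]
eef_rot: [180.0, 28.9, -167.1]
contact_force: [-2.2, 3.7, 3.7]
gripper_width: 0.0115
gripper_force: 50.0
```

```bash
python3 st.py
```

```text
t 9.35 loc(mm) [-33.8  -0.1  61.7] r 70.4 lean(c) 0.501 tool c 0.504 screw(roll) -0.007 yawerr 0.004
F tool [-0.65  4.13 -3.86] T tool [-2.002  1.29  -0.034] grip 50.0 w 0.0115
```

>>> {"op": "apply_moves", "data": {"targets": [[0,0,0,0.0002,0,0,0.0382],[0,0,0,0.0003,0,0,0.0382],[0,0,0,0.0003,0,0,0.0382],[0,0,0,0.0003,0,0,0.0382]]}}

```text
time_s: 9.68
tcp_pos: [0.5524, -0.0867, 0.1616]
eef_rot: [172.5, 27.8, 177.1]
contact_force: [-8.5, 6.9, 9.6]
gripper_width: 0.0117
gripper_force: 50.0
```

```bash
python3 q.py
```

```text
t 9.68 lean(c) 0.500 tool c 0.502 screw(roll) 0.235 F tool [  3.36   8.07 -11.63] T tool [-2.348  2.517 -0.233]
```

>>> {"op": "apply_moves", "data": {"targets": [[0,0,0,0.0002,0,0,0.0255]]}}

```text
time_s: 9.77
tcp_pos: [0.5524, -0.0867, 0.1614]
eef_rot: [171.3, 27.5, 174.5]
contact_force: [-9.3, 7.9, 9.1]
gripper_width: 0.0111
gripper_force: 50.1
```

```bash
python3 q.py
```

```text
t 9.77 lean(c) 0.501 tool c 0.502 screw(roll) 0.276 F tool [  4.64   8.87 -11.46] T tool [-2.33   2.761 -0.303]
```

>>> {"op": "apply_moves", "data": {"targets": [[0,0,0,0.0002,0,0,0.0255]]}}

```text
time_s: 9.85
tcp_pos: [0.5525, -0.0866, 0.1612]
eef_rot: [170.1, 27.1, 172.1]
contact_force: [-9.8, 8.9, 11.4]
gripper_width: 0.0116
gripper_force: 50.1
```

```bash
python3 q.py
```

```text
t 9.85 lean(c) 0.501 tool c 0.502 screw(roll) 0.314 F tool [  4.53   9.95 -13.66] T tool [-2.329  2.864 -0.351]
```

>>> {"op": "apply_moves", "data": {"targets": [[0,0,0,0.0001,0,0,0.0255]]}}

```text
time_s: 9.93
tcp_pos: [0.5525, -0.0865, 0.1611]
eef_rot: [169.0, 26.7, 169.6]
contact_force: [-9.2, 9.7, 9.2]
gripper_width: 0.0118
gripper_force: 50.1
```

```bash
python3 q.py
```

```text
t 9.93 lean(c) 0.501 tool c 0.501 screw(roll) 0.354 F tool [  5.56  10.18 -11.34] T tool [-2.415  2.993 -0.375]
```

>>> {"op": "apply_moves", "data": {"targets": [[0,0,0,0,0,0,0]]}}

```text
time_s: 10.02
tcp_pos: [0.5525, -0.0865, 0.161]
eef_rot: [169.0, 26.7, 169.5]
contact_force: [-8.2, 9.6, 8.8]
gripper_width: 0.0118
gripper_force: 50.1
```

```bash
python3 q.py
```

```text
t 10.02 lean(c) 0.501 tool c 0.501 screw(roll) 0.355 F tool [  4.82  10.19 -10.53] T tool [-2.143  2.933 -0.236]
```

>>> {"op": "apply_moves", "data": {"targets": [[0,0,0,0,0,0,0]]}}

```text
time_s: 10.1
tcp_pos: [0.5525, -0.0865, 0.161]
eef_rot: [169.0, 26.7, 169.7]
contact_force: [-9.3, 9.1, 9.0]
gripper_width: 0.0117
gripper_force: 50.0
```

```bash
python3 q.py
```

```text
t 10.10 lean(c) 0.502 tool c 0.501 screw(roll) 0.353 F tool [  5.63   9.62 -11.23] T tool [-2.057  2.9   -0.191]
```

>>> {"op": "apply_moves", "data": {"targets": [[0,0,0,0,0,0,0]]}}

```text
time_s: 10.18
tcp_pos: [0.5525, -0.0865, 0.161]
eef_rot: [169.0, 26.7, 169.7]
contact_force: [-8.9, 9.1, 8.5]
gripper_width: 0.0116
gripper_force: 50.0
```

```bash
python3 q.py
```

```text
t 10.18 lean(c) 0.502 tool c 0.501 screw(roll) 0.352 F tool [  5.44   9.59 -10.63] T tool [-2.099  2.923 -0.19 ]
```

>>> {"op": "apply_moves", "data": {"targets": [[0,0,0,0,0,0,0.0318],[0,0,0,0,0,0,0.0318],[0,0,0,0,0,0,0],[0,0,0,0,0,0,0],[0,0,0,0,0,0,0]]}}

```text
time_s: 10.6
tcp_pos: [0.5526, -0.0863, 0.1607]
eef_rot: [166.3, 25.5, 163.5]
contact_force: [-5.9, 12.0, 5.9]
gripper_width: 0.0116
gripper_force: 50.1
```

```bash
python3 q.py
```

```text
t 10.60 lean(c) 0.503 tool c 0.501 screw(roll) 0.452 F tool [ 5.69 11.74 -6.64] T tool [-2.39   3.131 -0.223]
```

>>> {"op": "apply_moves", "data": {"targets": [[0,0,0,0.0002,0,0,0.0382],[0,0,0,0,0,0,0],[0,0,0,0,0,0,0],[0,0,0,0,0,0,0]]}}

```text
time_s: 10.93
tcp_pos: [0.5527, -0.0861, 0.1605]
eef_rot: [164.7, 24.6, 159.8]
contact_force: [-5.7, 12.2, 6.0]
gripper_width: 0.0117
gripper_force: 50.1
```

```bash
python3 q.py
```

```text
t 10.93 lean(c) 0.502 tool c 0.501 screw(roll) 0.512 F tool [ 6.22 11.6  -6.66] T tool [-2.53   3.444 -0.286]
```

>>> {"op": "apply_moves", "data": {"targets": [[0,0,0,0.0002,0,0,0.0255],[0,0,0,0,0,0,0],[0,0,0,0,0,0,0],[0,0,0,0,0,0,0]]}}

```text
time_s: 11.27
tcp_pos: [0.5528, -0.086, 0.1604]
eef_rot: [163.8, 24.0, 157.4]
contact_force: [-6.0, 12.7, 5.9]
gripper_width: 0.0114
gripper_force: 50.1
```

```bash
python3 q.py
```

```text
t 11.27 lean(c) 0.501 tool c 0.501 screw(roll) 0.552 F tool [ 7.17 11.75 -6.62] T tool [-2.571  3.629 -0.347]
```

>>> {"op": "apply_moves", "data": {"targets": [[0,0,0,0.0002,0,0,0.0255],[0,0,0,0,0,0,0],[0,0,0,0,0,0,0],[0,0,0,0,0,0,0]]}}

```text
time_s: 11.6
tcp_pos: [0.5529, -0.0858, 0.1602]
eef_rot: [162.8, 23.3, 155.0]
contact_force: [-7.5, 14.2, 6.3]
gripper_width: 0.0117
gripper_force: 50.1
```

```bash
python3 q.py
```

```text
t 11.60 lean(c) 0.500 tool c 0.501 screw(roll) 0.592 F tool [ 9.25 12.48 -7.54] T tool [-2.899  4.082 -0.324]
```

>>> {"op": "apply_moves", "data": {"targets": [[0,0,0,-0.0002,0,0,-0.0255],[0,0,0,-0.0002,0,0,-0.0255],[0,0,0,0,0,0,0],[0,0,0,0,0,0,0],[0,0,0,0,0,0,0]]}}

```text
time_s: 12.02
tcp_pos: [0.5527, -0.086, 0.1605]
eef_rot: [164.7, 24.6, 159.8]
contact_force: [-4.9, 12.8, 5.2]
gripper_width: 0.0119
gripper_force: 50.0
```

```bash
python3 q.py
```

```text
t 12.02 lean(c) 0.502 tool c 0.501 screw(roll) 0.512 F tool [ 6.08 12.13 -5.46] T tool [-2.699  3.53  -0.142]
```

>>> {"op": "apply_moves", "data": {"targets": [[0,0,0,-0.0002,0,0,-0.0382],[0,0,0,-0.0002,0,0,-0.0382],[0,0,0,0,0,0,0],[0,0,0,0,0,0,0],[0,0,0,0,0,0,0]]}}

```text
time_s: 12.43
tcp_pos: [0.5525, -0.0863, 0.1609]
eef_rot: [167.9, 26.2, 167.2]
contact_force: [-6.1, 11.2, 5.1]
gripper_width: 0.0118
gripper_force: 50.0
```

```bash
python3 q.py; python3 bar.py
```

```text
t 12.43 lean(c) 0.503 tool c 0.501 screw(roll) 0.393 F tool [ 5.33 11.1  -6.1 ] T tool [-2.631  2.918 -0.129] 
(933, np.float64(-0.0407), [[226.0, 263.5, 16.0], [297.0, 260.3, 10.0]], np.float64(0.78))
```

Run:
```python
from h import *
from scipy.spatial.transform import Rotation as R
w=cap('wrist','w5');s=get_state()
M=R.from_euler('xyz',s['eef_rot'],degrees=True).as_matrix()
Tt=np.eye(4);Tt[:3,:3]=M;Tt[:3,3]=s['tcp_pos'];X=np.linalg.inv(Tt)@w['T']
print(X.round(3).tolist())
c=dict(w);c['T']=X
for n in ('w3',):pass
cv2.imwrite('pics/w5c.png',cv2.resize(w['frame'][210:320,220:310],(540,660)[:2],interpolation=2)[:600,:,::-1])
for r in (226,240,245,250,255,298,302,306): print(r,[(onplane(c,[[261,r]],h)[0]*1000).round(1)[:2].tolist() for h in (-.012,.012)])
v,u=np.mgrid[226:320:6,258:266:4];P=pts(c,np.c_[u.ravel(),v.ravel()])
for a,b in zip(np.c_[u.ravel(),v.ravel()],pts(c,np.c_[u.ravel(),v.ravel()])): print(a,(b*1000).round(0),end=';')
```

```text
[[-0.001, -0.953, -0.302, 0.081], [1.0, -0.001, -0.001, 0.0], [0.0, -0.302, 0.953, -0.139], [0.0, 0.0, 0.0, 1.0]]
226 [[21.9, 0.8], [10.8, 1.0]]
240 [[14.6, 0.9], [2.2, 1.0]]
245 [[12.0, 0.9], [-1.0, 1.0]]
250 [[9.3, 0.9], [-4.2, 1.0]]
255 [[6.6, 0.9], [-7.4, 1.0]]
298 [[-18.0, 0.9], [-36.7, 1.0]]
302 [[-20.5, 0.9], [-39.5, 1.0]]
306 [[-22.9, 0.9], [-42.4, 1.0]]
[258 226] [12. -1.  9.];[262 226] [12.  2.  9.];[258 232] [12. -1.  1.];[262 232] [12.  1.  3.];[258 238] [11. -1. -2.];[262 238] [11.  1. -4.];[258 244] [10. -1. -7.];[262 244] [11.  1. -9.];[258 250] [ 8. -1. -9.];[262 250] [  9.   1. -11.];[258 256] [  5.  -1. -10.];[262 256] [  6.   1. -11.];[258 262] [  2.  -1. -10.];[262 262] [  1.   1. -10.];[258 268] [ 31.  -0. -61.];[262 268] [ 30.   1. -60.];[258 274] [ 29.  -0. -62.];[262 274] [ 30.   1. -63.];[258 280] [ 29.  -0. -64.];[262 280] [ 29.   1. -64.];[258 286] [ 27.  -0. -65.];[262 286] [ 27.   1. -65.];[258 292] [ 25.  -0. -65.];[262 292] [ 24.   1. -64.];[258 298] [-22.  -1.  -7.];[262 298] [-21.   1.  -8.];[258 304] [-27.  -1.  -6.];[262 304] [-25.   1.  -8.];[258 310] [-731.   -6.  835.];[262 310] [-185.    3.  180.];[258 316] [-740.   -6.  813.];[262 316] [-740.   10.  812.];
```

View pics/w5c.png

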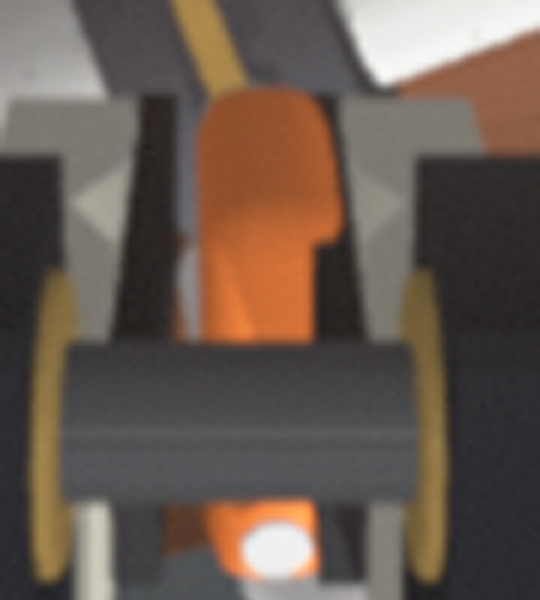

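>>> {"op": "apply_moves", "data": {"targets": [[0.35,0,0,0,0,0,0],[0.35,0,0,0,0,0,0],[0.35,0,0,0,0,0,0],[0.35,0,0,0,0,0,0],[0.35,-0.0075,0,0.003,0,0.07,0],[0.35,0,0,0,0,0,0],[0.35,0,0,0,0,0,0]]}}

```text
time_s: 13.12
tcp_pos: [0.5613, -0.089, 0.1608]
eef_rot: [168.5, 20.7, 168.2]
contact_force: [-0.5, -0.3, 0.2]
gripper_width: 0.031
gripper_force: 0.0
```

```bash
cat > bl.py <<'E'
from h import *
from scipy.spatial.transform import Rotation as R
def tool():
    w=cap('wrist');s=get_state()
    Tt=np.eye(4);Tt[:3,:3]=R.from_euler('xyz',s['eef_rot'],degrees=True).as_matrix();Tt[:3,3]=s['tcp_pos']
    c=dict(w);c['T']=np.linalg.inv(Tt)@w['T'];return c
if __name__=='__main__':
    c=tool();m=mask(c,(5,150,90),(20,255,255));m[:200]=0;m[315:]=0;m[:,:220]=0;m[:,305:]=0
    P=mpts(c,m)*1000;P=P[np.abs(P).max(1)<40];t=P[P[:,2]<-4]
    f=np.polyfit(t[:,0],t[:,2],1);g=np.polyfit(t[:,0],t[:,1],1)
    print('top: tilt %.3f roll %.3f'%tuple(np.arctan([f[0],g[0]])),'x',np.percentile(t[:,0],[1,99]).round(1),'near x',np.percentile(P[:,0],[98]).round(1),'y',np.percentile(P[:,1],[1,50,99]).round(1),'z med',np.median(t[:,2]).round(1),len(t))
    from bar import bar; print(bar(c['frame']))
    cv2.imwrite('pics/bl.png',cv2.resize(c['frame'][200:320,210:320],(440,480),interpolation=2)[:,:,::-1])
E
python3 bl.py; python3 st.py
```

```text
top: tilt 0.110 roll 0.001 x [-17.2  19.6] near x [19.6] y [-1.5  4.2 10.3] z med -12.9 1059
(1274, np.float64(0.0412), [[215.0, 265.0, 17.0], [266.0, 268.5, 24.0]], np.float64(0.56))
t 13.17 loc(mm) [-25.8  -3.8  59.3] r 64.7 lean(c) 0.410 tool c 0.410 screw(roll) 0.394 yawerr 0.040
F tool [ 1.24  0.42 -0.11] T tool [ 0.64   1.164 -0.043] grip 0.0 w 0.0307
```

View pics/bl.png

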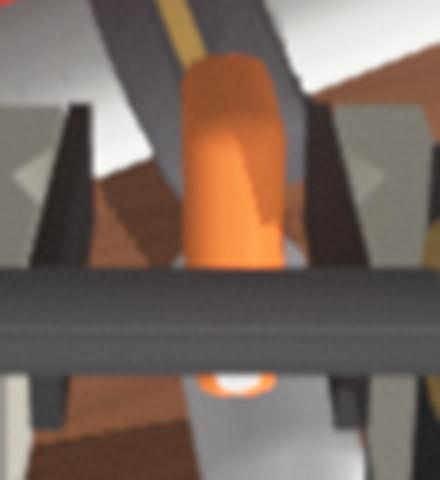

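```bash
cat > bl2.py <<'E'
from bl import *
C=np.array([.554,-.2035,.1009]);yw=np.radians(12.41)
B=np.array([[np.cos(yw),np.sin(yw),0],[-np.sin(yw),np.cos(yw),0],[0,0,1]])
def knob():
    w=cap('wrist');m=mask(w,(5,150,90),(20,255,255));m[:195]=0;m[318:]=0;m[:,:215]=0;m[:,310:]=0
    m=cv2.morphologyEx(m,cv2.MORPH_OPEN,np.ones((3,3)));m=cv2.erode(m,np.ones((3,3)))
    P=(mpts(w,m)@B.T-C)*1000; r=np.hypot(P[:,0],P[:,2]);P=P[(r>50)&(r<95)]
    return P
def plane(P):
    # RANSAC for the outer face: plane whose normal is radial-ish (local x,z), y component free
    rng=np.random.default_rng(0);best=(0,)
    for _ in range(600):
        a=P[rng.choice(len(P),3,False)];n=np.cross(a[1]-a[0],a[2]-a[0]);L=np.linalg.norm(n)
        if L<30: continue
        n/=L;n*=np.sign(n[2]);cen=P.mean(0)
        ang=np.arctan2(-n[0],n[2])
        d=(n@a[0])
        if not 72<d<86 or abs(n[1])>.15: continue
        k=(abs(P@n-d)<1.2).sum()
        if k>best[0]: best=(k,n,d)
    k,n,d=best;I=P[abs(P@n-d)<1.2];c=I.mean(0);n=np.linalg.svd(I-c)[2][2];n*=np.sign(n[2])
    return n,n@c,I
if __name__=='__main__':
    P=knob();n,d,I=plane(P);c=np.arctan2(-n[0],n[2]);t=np.array([-np.cos(c),0,-np.sin(c)])  # +c tangential
    print('normal lean c %.3f ny %.3f d %.1f n %d/%d'%(c,n[1],d,len(I),len(P)))
    print('face tang',np.percentile(I@t,[1,99]).round(1),'y',np.percentile(I[:,1],[1,50,99]).round(1))
E
python3 bl2.py
```

```text
normal lean c 0.417 ny 0.037 d 78.4 n 615/1042
face tang [-1.7 15.4] y [-2.1  4.2 10.5]
```

>>> {"op": "apply_moves", "data": {"targets": [[0.35,0.0018,0.0044,-0.0015,0.0235,-0.0098,0],[0.35,0,0,0,0,0,0],[0.35,0,0,0,0,0,0]]}}

```text
time_s: 13.47
tcp_pos: [0.5566, -0.0836, 0.1608]
eef_rot: [170.5, 21.5, 168.2]
contact_force: [0.0, 0.3, -0.5]
gripper_width: 0.031
gripper_force: 0.0
```

```bash
python3 bl2.py;python3 bl.py; python3 st.py
```

```text
normal lean c 0.366 ny -0.011 d 77.8 n 500/911
face tang [-13.4  19.2] y [-9.9  4.8 10.5]
top: tilt 0.042 roll 0.013 x [-21.3  16.4] near x [16.6] y [-6.1 -0.6  5.3] z med -11.3 880
(1136, np.float64(-0.009), [[221.0, 257.0, 11.0], [297.0, 256.7, 10.0]], np.float64(0.41))
t 13.57 loc(mm) [-27.3   1.8  60.5] r 66.4 lean(c) 0.424 tool c 0.410 screw(roll) 0.392 yawerr 0.002
F tool [-0.59 -0.25 -1.01] T tool [0.507 1.205 0.013] grip 0.0 w 0.0307
```

>>> {"op": "apply_moves", "data": {"newtons": 55, "targets": [[0.35,-0.0027,0.0006,0,0.0093,0.0223,0],[0.35,0,0,0,0,0,0],[0,0,0,0,0,0,0],[0,0,0,0,0,0,0],[0,0,0,0,0,0,0],[0,0,0,0,0,0,0],[0,0,0,0,0,0,0]]}}

```text
time_s: 14.15
tcp_pos: [0.5601, -0.0844, 0.1622]
eef_rot: [171.5, 19.6, 168.4]
contact_force: [0.5, -3.8, -1.8]
gripper_width: 0.0119
gripper_force: 55.0
```

```bash
python3 bl2.py;python3 bl.py; python3 st.py
```

```text
normal lean c 0.458 ny -0.024 d 78.3 n 623/1043
face tang [-5.  12.7] y [-2.8  4.  10.5]
top: tilt 0.088 roll -0.004 x [-18.3  19.1] near x [19.2] y [-6.8 -0.6  5.3] z med -11.4 995
(1230, np.float64(0.0145), [[216.0, 257.5, 14.0], [266.0, 259.0, 23.0]], np.float64(0.29))
t 14.25 loc(mm) [-25.1   0.7  61.3] r 66.2 lean(c) 0.388 tool c 0.371 screw(roll) 0.393 yawerr 0.001
F tool [-0.85 -4.51  0.74] T tool [ 2.307  0.931 -0.141] grip 55.0 w 0.0116
```

>>> {"op": "apply_moves", "data": {"targets": [[0,0,0,0.0002,0,0,0.0255],[0,0,0,0.0002,0,0,0.0255],[0,0,0,0,0,0,0],[0,0,0,0,0,0,0]]}}

```text
time_s: 14.58
tcp_pos: [0.5603, -0.0843, 0.1618]
eef_rot: [169.9, 18.8, 163.6]
contact_force: [-0.1, -5.8, -0.8]
gripper_width: 0.0115
gripper_force: 55.0
```

```bash
python3 q.py
```

```text
t 14.58 lean(c) 0.388 tool c 0.371 screw(roll) 0.474 F tool [-1.18 -5.78  0.26] T tool [ 2.573  0.618 -0.064]
```

>>> {"op": "apply_moves", "data": {"targets": [[0,0,0,-0.0002,0,0,-0.0255],[0,0,0,-0.0002,0,0,-0.0255],[0,0,0,0,0,0,0],[0,0,0,0,0,0,0]]}}

```text
time_s: 14.92
tcp_pos: [0.5602, -0.0843, 0.1622]
eef_rot: [171.5, 19.5, 168.4]
contact_force: [0.9, -4.9, -1.0]
gripper_width: 0.0118
gripper_force: 55.0
```

```bash
python3 q.py
```

```text
t 14.92 lean(c) 0.388 tool c 0.371 screw(roll) 0.394 F tool [-1.4  -4.76  0.9 ] T tool [2.49  0.801 0.076]
```

>>> {"op": "apply_moves", "data": {"targets": [[0,0,0,0.0003,0,0,0.0382],[0,0,0,0.0003,0,0,0.0382],[0,0,0,0.0002,0,0,0.0255],[0,0,0,0,0,0,0],[0,0,0,0,0,0,0]]}}

```text
time_s: 15.33
tcp_pos: [0.5605, -0.0843, 0.1615]
eef_rot: [168.4, 17.9, 158.8]
contact_force: [-0.2, -5.5, -1.1]
gripper_width: 0.012
gripper_force: 55.0
```

```bash
python3 q.py
```

```text
t 15.33 lean(c) 0.388 tool c 0.371 screw(roll) 0.554 F tool [-1.35 -5.4   0.47] T tool [ 2.728  0.458 -0.082]
```

>>> {"op": "apply_moves", "data": {"targets": [[0,0,0,0.0002,0,0,0.0255],[0,0,0,0.0002,0,0,0.0255],[0,0,0,0,0,0,0],[0,0,0,0,0,0,0]]}}

```text
time_s: 15.67
tcp_pos: [0.5606, -0.0843, 0.1611]
eef_rot: [167.0, 16.9, 154.1]
contact_force: [-1.4, -6.4, -0.6]
gripper_width: 0.0119
gripper_force: 55.0
```

```bash
python3 q.py
```

```text
t 15.67 lean(c) 0.388 tool c 0.371 screw(roll) 0.634 F tool [-1.31 -6.38 -0.45] T tool [ 2.83   0.242 -0.081]
```

>>> {"op": "apply_moves", "data": {"targets": [[0,0,0,0.0003,0,0,0.0318],[0,0,0,0,0,0,0],[0,0,0,0,0,0,0]]}}

```text
time_s: 15.92
tcp_pos: [0.5606, -0.0843, 0.1609]
eef_rot: [166.2, 16.3, 151.2]
contact_force: [-1.3, -6.1, 0.9]
gripper_width: 0.0117
gripper_force: 55.0
```

```bash
python3 q.py
```

```text
t 15.92 lean(c) 0.389 tool c 0.371 screw(roll) 0.684 F tool [-1.99 -5.7  -1.8 ] T tool [ 2.83   0.167 -0.094]
```

>>> {"op": "apply_moves", "data": {"targets": [[0,0,0,0.0002,0,0,0.0318],[0,0,0,0,0,0,0],[0,0,0,0,0,0,0]]}}

```text
time_s: 16.17
tcp_pos: [0.5607, -0.0843, 0.1608]
eef_rot: [165.4, 15.6, 148.3]
contact_force: [-2.4, -5.1, 1.3]
gripper_width: 0.0115
gripper_force: 55.0
```

```bash
python3 q.py
```

```text
t 16.17 lean(c) 0.388 tool c 0.371 screw(roll) 0.734 F tool [-0.96 -5.13 -2.44] T tool [ 2.965  0.075 -0.159]
```

>>> {"op": "apply_moves", "data": {"targets": [[0,0,0,0.0002,0,0,0.0318],[0,0,0,0,0,0,0],[0,0,0,0,0,0,0]]}}

```text
time_s: 16.42
tcp_pos: [0.5607, -0.0843, 0.1607]
eef_rot: [164.6, 14.8, 145.5]
contact_force: [-2.3, -6.0, 1.6]
gripper_width: 0.0109
gripper_force: 55.0
```

```bash
python3 q.py
```

```text
t 16.42 lean(c) 0.389 tool c 0.371 screw(roll) 0.784 F tool [-1.91 -5.74 -2.77] T tool [ 2.984  0.037 -0.13 ]
```

>>> {"op": "apply_moves", "data": {"targets": [[0,0,0,0.0002,0,0,0.0318],[0,0,0,0,0,0,0],[0,0,0,0,0,0,0]]}}

```text
time_s: 16.67
tcp_pos: [0.5608, -0.0843, 0.1606]
eef_rot: [163.9, 14.1, 142.6]
contact_force: [-3.1, -4.8, 3.3]
gripper_width: 0.0116
gripper_force: 55.0
```

```bash
python3 q.py
```

```text
t 16.67 lean(c) 0.389 tool c 0.371 screw(roll) 0.834 F tool [-1.2  -4.66 -4.53] T tool [ 3.057 -0.022 -0.179]
```

>>> {"op": "apply_moves", "data": {"targets": [[0,0,0,-0.0004,0,0,-0.059],[0,0,0,-0.0004,0,0,-0.059],[0,0,0,-0.0004,0,0,-0.059],[0,0,0,-0.0004,0,0,-0.059],[0,0,0,-0.0004,0,0,-0.059],[0,0,0,-0.0004,0,0,-0.059],[0,0,0,-0.0004,0,0,-0.059],[0,0,0,-0.0004,0,0,-0.059],[0,0,0,-0.0004,0,0,-0.059],[0,0.0045,0,0.0001,0,-0.0424,0],[0,0.0045,0,0.0002,0,-0.0424,0],[0,0.0045,0,0.0001,0,-0.0424,0],[0,0,0,0,0,0,0],[0,0,0,0,0,0,0]]}}

```text
time_s: 17.83
tcp_pos: [0.5483, -0.0868, 0.1581]
eef_rot: [180.0, 32.8, -167.6]
contact_force: [1.8, -5.3, -2.1]
gripper_width: 0.0116
gripper_force: 55.0
```

```bash
python3 st.py; python3 bl.py
```

```text
t 17.83 loc(mm) [-37.1   0.9  57.2] r 68.2 lean(c) 0.575 tool c 0.573 screw(roll) -0.000 yawerr 0.001
F tool [ 0.65 -5.6   2.04] T tool [ 2.044  1.798 -0.174] grip 55.0 w 0.0116
top: tilt 0.084 roll 0.000 x [-17.2  20. ] near x [20.] y [-7.2 -0.6  5.5] z med -11.3 1033
(1247, np.float64(0.0083), [[215.0, 258.0, 13.0], [266.0, 259.0, 23.0]], np.float64(0.21))
```

>>> {"op": "apply_moves", "data": {"targets": [[0,0,0,0.0002,0,0,0.0382],[0,0,0,0.0003,0,0,0.0382],[0,0,0,0.0003,0,0,0.0255],[0,0,0,0.0002,0,0,0.0255]]}}

```text
time_s: 18.22
tcp_pos: [0.549, -0.0869, 0.1573]
eef_rot: [172.6, 32.0, 178.7]
contact_force: [-1.9, -6.4, 2.3]
gripper_width: 0.0114
gripper_force: 55.0
```

```bash
python3 q.py
```

```text
t 18.22 lean(c) 0.574 tool c 0.571 screw(roll) 0.202 F tool [ 0.3  -6.07 -3.68] T tool [ 2.816  1.476 -0.191]
```

>>> {"op": "apply_moves", "data": {"targets": [[0,0,0,0.0002,0,0,0.0255]]}}

```text
time_s: 18.3
tcp_pos: [0.5491, -0.0869, 0.1571]
eef_rot: [171.2, 31.6, 176.1]
contact_force: [-2.3, -7.1, 1.8]
gripper_width: 0.0116
gripper_force: 55.0
```

```bash
python3 q.py
```

```text
t 18.30 lean(c) 0.575 tool c 0.571 screw(roll) 0.242 F tool [ 0.59 -6.82 -3.57] T tool [ 3.089  1.338 -0.209]
```

>>> {"op": "apply_moves", "data": {"targets": [[0,0,0,0.0002,0,0,0.0255]]}}

```text
time_s: 18.38
tcp_pos: [0.5492, -0.0869, 0.157]
eef_rot: [169.8, 31.3, 173.4]
contact_force: [-2.1, -7.0, 2.6]
gripper_width: 0.0119
gripper_force: 55.0
```

```bash
python3 q.py
```

```text
t 18.38 lean(c) 0.575 tool c 0.571 screw(roll) 0.282 F tool [-0.31 -6.61 -4.13] T tool [ 3.214  1.186 -0.226]
```

>>> {"op": "apply_moves", "data": {"targets": [[0,0,0,0.0002,0,0,0.0255]]}}

```text
time_s: 18.47
tcp_pos: [0.5493, -0.0869, 0.1568]
eef_rot: [168.5, 30.8, 170.8]
contact_force: [-2.7, -8.0, 2.2]
gripper_width: 0.0118
gripper_force: 55.0
```

```bash
python3 q.py
```

```text
t 18.47 lean(c) 0.575 tool c 0.571 screw(roll) 0.322 F tool [ 0.03 -7.67 -4.2 ] T tool [ 3.403  1.106 -0.227]
```

>>> {"op": "apply_moves", "data": {"targets": [[0,0,0,0.0002,0,0,0.0255]]}}

```text
time_s: 18.55
tcp_pos: [0.5494, -0.0869, 0.1567]
eef_rot: [167.1, 30.4, 168.2]
contact_force: [-1.4, -8.3, 1.6]
gripper_width: 0.0113
gripper_force: 55.0
```

```bash
python3 q.py
```

```text
t 18.55 lean(c) 0.575 tool c 0.571 screw(roll) 0.362 F tool [-1.13 -7.95 -3.08] T tool [ 3.59   0.881 -0.184]
```

>>> {"op": "apply_moves", "data": {"targets": [[0,0,0,0.0002,0,0,0.0255]]}}

```text
time_s: 18.63
tcp_pos: [0.5494, -0.0869, 0.1565]
eef_rot: [165.8, 29.8, 165.6]
contact_force: [-3.4, -7.7, 2.0]
gripper_width: 0.0119
gripper_force: 55.0
```

```bash
python3 q.py
```

```text
t 18.63 lean(c) 0.576 tool c 0.571 screw(roll) 0.402 F tool [ 0.22 -7.44 -4.4 ] T tool [ 3.68   0.727 -0.24 ]
```

>>> {"op": "apply_moves", "data": {"targets": [[0,0,0,0.0002,0,0,0.0255]]}}

```text
time_s: 18.72
tcp_pos: [0.5496, -0.0869, 0.1563]
eef_rot: [164.6, 29.2, 163.0]
contact_force: [-2.2, -8.7, 3.2]
gripper_width: 0.0119
gripper_force: 55.0
```

```bash
python3 q.py
```

```text
t 18.72 lean(c) 0.576 tool c 0.571 screw(roll) 0.442 F tool [-2.   -7.94 -4.89] T tool [ 3.846  0.561 -0.178]
```

>>> {"op": "apply_moves", "data": {"targets": [[0,0,0,0.0002,0,0,0.0255]]}}

```text
time_s: 18.8
tcp_pos: [0.5497, -0.0869, 0.1561]
eef_rot: [163.4, 28.6, 160.5]
contact_force: [-3.6, -8.4, 3.1]
gripper_width: 0.0116
gripper_force: 55.0
```

```bash
python3 q.py
```

```text
t 18.80 lean(c) 0.576 tool c 0.571 screw(roll) 0.482 F tool [-1.02 -7.85 -5.5 ] T tool [ 3.951  0.448 -0.182]
```

>>> {"op": "apply_moves", "data": {"targets": [[0,0,0,0.0002,0,0,0.0255]]}}

```text
time_s: 18.88
tcp_pos: [0.5498, -0.0869, 0.156]
eef_rot: [162.2, 27.9, 158.0]
contact_force: [-2.2, -9.0, 3.1]
gripper_width: 0.0116
gripper_force: 55.0
```

```bash
python3 q.py
```

```text
t 18.88 lean(c) 0.576 tool c 0.571 screw(roll) 0.523 F tool [-2.61 -8.13 -4.87] T tool [ 4.032  0.206 -0.2  ]
```

>>> {"op": "apply_moves", "data": {"targets": [[0,0,0,0.0002,0,0,0.0255]]}}

```text
time_s: 18.97
tcp_pos: [0.5498, -0.087, 0.1558]
eef_rot: [161.1, 27.2, 155.6]
contact_force: [-3.4, -8.4, 3.9]
gripper_width: 0.0118
gripper_force: 55.0
```

```bash
python3 q.py
```

```text
t 18.97 lean(c) 0.577 tool c 0.571 screw(roll) 0.563 F tool [-2.07 -7.47 -6.04] T tool [ 4.221  0.026 -0.234]
```

>>> {"op": "apply_moves", "data": {"targets": [[0,0,0,0.0002,0,0,0.0255]]}}

```text
time_s: 19.05
tcp_pos: [0.5499, -0.087, 0.1557]
eef_rot: [160.0, 26.4, 153.1]
contact_force: [-1.9, -9.8, 3.1]
gripper_width: 0.0119
gripper_force: 55.0
```

```bash
python3 q.py
```

```text
t 19.05 lean(c) 0.577 tool c 0.571 screw(roll) 0.603 F tool [-3.8  -8.44 -4.78] T tool [ 4.322 -0.169 -0.231]
```

>>> {"op": "apply_moves", "data": {"targets": [[0,0,0,0.0002,0,0,0.0255]]}}

```text
time_s: 19.13
tcp_pos: [0.55, -0.087, 0.1555]
eef_rot: [158.9, 25.6, 150.7]
contact_force: [-4.4, -10.0, 5.2]
gripper_width: 0.0114
gripper_force: 55.0
```

```bash
python3 q.py
```

```text
t 19.13 lean(c) 0.577 tool c 0.571 screw(roll) 0.643 F tool [-3.2  -8.57 -7.89] T tool [ 4.328 -0.317 -0.244]
```

>>> {"op": "apply_moves", "data": {"targets": [[0,0,0,0.0002,0,0,0.0255]]}}

```text
time_s: 19.22
tcp_pos: [0.5501, -0.087, 0.1554]
eef_rot: [157.9, 24.8, 148.4]
contact_force: [-4.9, -9.0, 7.4]
gripper_width: 0.0117
gripper_force: 55.0
```

```bash
python3 q.py
```

```text
t 19.22 lean(c) 0.577 tool c 0.571 screw(roll) 0.683 F tool [-3.54 -7.03 -9.87] T tool [ 4.393 -0.389 -0.193]
```

>>> {"op": "apply_moves", "data": {"targets": [[0,0,0,0.0002,0,0,0.0255]]}}

```text
time_s: 19.3
tcp_pos: [0.5502, -0.087, 0.1553]
eef_rot: [157.0, 23.9, 146.1]
contact_force: [-6.0, -9.4, 7.0]
gripper_width: 0.0109
gripper_force: 55.0
```

```bash
python3 q.py
```

```text
t 19.30 lean(c) 0.577 tool c 0.571 screw(roll) 0.723 F tool [ -3.08  -7.84 -10.17] T tool [ 4.479 -0.495 -0.244]
```

>>> {"op": "apply_moves", "data": {"targets": [[0,0,0,0.0001,0,0,0.0255]]}}

```text
time_s: 19.38
tcp_pos: [0.5502, -0.087, 0.1552]
eef_rot: [156.0, 23.0, 143.8]
contact_force: [-5.6, -10.6, 6.9]
gripper_width: 0.0118
gripper_force: 55.0
```

```bash
python3 q.py
```

```text
t 19.38 lean(c) 0.577 tool c 0.571 screw(roll) 0.763 F tool [-4.31 -8.5  -9.98] T tool [ 4.465 -0.735 -0.317]
```

>>> {"op": "apply_moves", "data": {"targets": [[0,0,0,0.0001,0,0,0.0255]]}}

```text
time_s: 19.47
tcp_pos: [0.5502, -0.0871, 0.1552]
eef_rot: [155.2, 22.0, 141.5]
contact_force: [-5.9, -10.7, 7.5]
gripper_width: 0.0117
gripper_force: 55.0
```

```bash
python3 q.py
```

```text
t 19.47 lean(c) 0.578 tool c 0.571 screw(roll) 0.803 F tool [ -4.69  -8.36 -10.66] T tool [ 4.561 -0.96  -0.311]
```

>>> {"op": "apply_moves", "data": {"targets": [[0,0,0,0.0001,0,0,0.0255]]}}

```text
time_s: 19.55
tcp_pos: [0.5502, -0.0871, 0.1551]
eef_rot: [154.4, 21.1, 139.3]
contact_force: [-6.3, -10.0, 7.7]
gripper_width: 0.0118
gripper_force: 55.1
```

```bash
python3 q.py
```

```text
t 19.55 lean(c) 0.579 tool c 0.571 screw(roll) 0.843 F tool [ -4.43  -7.71 -10.96] T tool [ 4.587 -1.168 -0.366]
```

>>> {"op": "apply_moves", "data": {"targets": [[0,0,0,0.0001,0,0,0.0255]]}}

```text
time_s: 19.63
tcp_pos: [0.5502, -0.0871, 0.155]
eef_rot: [153.6, 20.1, 137.1]
contact_force: [-6.2, -10.1, 8.5]
gripper_width: 0.0119
gripper_force: 55.1
```

```bash
python3 q.py; python3 bl.py
```

```text
t 19.63 lean(c) 0.579 tool c 0.571 screw(roll) 0.883 F tool [ -5.09  -7.21 -11.65] T tool [ 4.654 -1.312 -0.313] 
top: tilt 0.080 roll -0.029 x [-18.2  19.7] near x [19.8] y [-6.6  0.   6. ] z med -11.3 1030
(1266, np.float64(0.0272), [[215.0, 257.5, 10.0], [299.0, 259.3, 10.0]], np.float64(0.18))
```

>>> {"op": "apply_moves", "data": {"targets": [[0,0,0,-0.0005,0,0,-0.0624],[0,0,0,-0.0005,0,0,-0.0624],[0,0,0,-0.0005,0,0,-0.0624],[0,0,0,-0.0005,0,0,-0.0624],[0,0,0,-0.0005,0,0,-0.0624],[0,0,0,-0.0004,0,0,-0.0624],[0,0,0,-0.0004,0,0,-0.0624],[0,0,0,-0.0004,0,0,-0.0624],[0,0,0,-0.0004,0,0,-0.0624],[0,0.0034,0,0.0001,0,-0.0318,0],[0,0.0034,0,0.0001,0,-0.0318,0],[0,0,0,0,0,0,0]]}}

```text
time_s: 20.68
tcp_pos: [0.5431, -0.088, 0.1544]
eef_rot: [-180.0, 38.8, -167.5]
contact_force: [-0.8, -5.3, -1.0]
gripper_width: 0.0115
gripper_force: 55.0
```

```bash
python3 st.py
```

```text
t 20.68 loc(mm) [-42.5   0.8  53.5] r 68.3 lean(c) 0.671 tool c 0.677 screw(roll) -0.001 yawerr 0.000
F tool [ 2.11 -5.01 -0.39] T tool [ 1.549  3.195 -0.139] grip 55.0 w 0.0115
```

>>> {"op": "apply_moves", "data": {"targets": [[0,0,0,0.0002,0,0,0.0382],[0,0,0,0.0003,0,0,0.0382],[0,0,0,0.0003,0,0,0.0255],[0,0,0,0.0002,0,0,0.0255]]}}

```text
time_s: 21.02
tcp_pos: [0.5438, -0.088, 0.1536]
eef_rot: [170.9, 37.6, 177.8]
contact_force: [-3.8, -5.8, 4.4]
gripper_width: 0.0115
gripper_force: 55.0
```

```bash
python3 q.py
```

```text
t 21.02 lean(c) 0.670 tool c 0.672 screw(roll) 0.201 F tool [ 0.16 -4.96 -6.5 ] T tool [ 2.713  1.887 -0.174]
```

>>> {"op": "apply_moves", "data": {"targets": [[0,0,0,0.0002,0,0,0.0255]]}}

```text
time_s: 21.1
tcp_pos: [0.544, -0.088, 0.1535]
eef_rot: [169.2, 37.2, 175.0]
contact_force: [-2.5, -6.1, 3.6]
gripper_width: 0.0114
gripper_force: 55.0
```

```bash
python3 q.py
```

```text
t 21.10 lean(c) 0.670 tool c 0.672 screw(roll) 0.241 F tool [-0.62 -5.43 -5.17] T tool [ 2.959  1.769 -0.187]
```

>>> {"op": "apply_moves", "data": {"targets": [[0,0,0,0.0002,0,0,0.0255]]}}

```text
time_s: 21.18
tcp_pos: [0.5441, -0.0881, 0.1534]
eef_rot: [167.5, 36.7, 172.2]
contact_force: [-2.6, -7.9, 3.2]
gripper_width: 0.0116
gripper_force: 55.0
```

```bash
python3 q.py
```

```text
t 21.18 lean(c) 0.670 tool c 0.672 screw(roll) 0.281 F tool [-0.74 -7.27 -5.14] T tool [ 3.199  1.682 -0.194]
```

>>> {"op": "apply_moves", "data": {"targets": [[0,0,0,0.0002,0,0,0.0255]]}}

```text
time_s: 21.27
tcp_pos: [0.5442, -0.0881, 0.1532]
eef_rot: [165.9, 36.2, 169.4]
contact_force: [-3.6, -8.6, 3.1]
gripper_width: 0.0117
gripper_force: 55.0
```

```bash
python3 q.py
```

```text
t 21.27 lean(c) 0.671 tool c 0.672 screw(roll) 0.321 F tool [-0.28 -7.99 -5.8 ] T tool [ 3.385  1.513 -0.179]
```

>>> {"op": "apply_moves", "data": {"targets": [[0,0,0,0.0001,0,0,0.0255]]}}

```text
time_s: 21.35
tcp_pos: [0.5442, -0.0881, 0.1531]
eef_rot: [164.3, 35.6, 166.7]
contact_force: [-2.6, -8.4, 2.2]
gripper_width: 0.0118
gripper_force: 55.0
```

```bash
python3 q.py
```

```text
t 21.35 lean(c) 0.671 tool c 0.672 screw(roll) 0.361 F tool [-0.82 -7.82 -4.4 ] T tool [ 3.502  1.344 -0.213]
```

>>> {"op": "apply_moves", "data": {"targets": [[0,0,0,0.0001,0,0,0.0255]]}}

```text
time_s: 21.43
tcp_pos: [0.5443, -0.0881, 0.153]
eef_rot: [162.7, 34.9, 164.0]
contact_force: [-1.0, -7.9, 1.4]
gripper_width: 0.0114
gripper_force: 55.0
```

```bash
python3 q.py
```

```text
t 21.43 lean(c) 0.671 tool c 0.672 screw(roll) 0.401 F tool [-1.84 -7.36 -2.76] T tool [ 3.741  1.093 -0.253]
```

>>> {"op": "apply_moves", "data": {"targets": [[0,0,0,0.0001,0,0,0.0255]]}}

```text
time_s: 21.52
tcp_pos: [0.5444, -0.0881, 0.1528]
eef_rot: [161.2, 34.2, 161.3]
contact_force: [-0.8, -7.8, -0.3]
gripper_width: 0.0122
gripper_force: 55.0
```

```bash
python3 q.py
```

```text
t 21.52 lean(c) 0.672 tool c 0.672 screw(roll) 0.441 F tool [-1.25 -7.63 -1.27] T tool [ 3.977  0.899 -0.218]
```

>>> {"op": "apply_moves", "data": {"targets": [[0,0,0,0.0002,0,0,0.0255]]}}

```text
time_s: 21.6
tcp_pos: [0.5445, -0.0881, 0.1527]
eef_rot: [159.8, 33.5, 158.7]
contact_force: [-1.6, -8.6, 1.7]
gripper_width: 0.0115
gripper_force: 55.0
```

```bash
python3 q.py
```

```text
t 21.60 lean(c) 0.671 tool c 0.672 screw(roll) 0.481 F tool [-2.24 -7.87 -3.45] T tool [ 4.049  0.796 -0.225]
```

>>> {"op": "apply_moves", "data": {"targets": [[0,0,0,0.0002,0,0,0.0255]]}}

```text
time_s: 21.68
tcp_pos: [0.5446, -0.0881, 0.1526]
eef_rot: [158.4, 32.6, 156.2]
contact_force: [-3.1, -8.3, 3.5]
gripper_width: 0.0118
gripper_force: 55.0
```

```bash
python3 q.py
```

```text
t 21.68 lean(c) 0.671 tool c 0.672 screw(roll) 0.521 F tool [-2.35 -7.27 -5.73] T tool [ 4.142  0.672 -0.265]
```

>>> {"op": "apply_moves", "data": {"targets": [[0,0,0,0.0002,0,0,0.0255]]}}

```text
time_s: 21.77
tcp_pos: [0.5447, -0.0881, 0.1524]
eef_rot: [157.0, 31.8, 153.6]
contact_force: [-5.5, -8.9, 5.2]
gripper_width: 0.0117
gripper_force: 55.0
```

```bash
python3 q.py
```

```text
t 21.77 lean(c) 0.672 tool c 0.672 screw(roll) 0.561 F tool [-1.92 -7.69 -8.57] T tool [ 4.214  0.525 -0.3  ]
```

>>> {"op": "apply_moves", "data": {"targets": [[0,0,0,0.0002,0,0,0.0255]]}}

```text
time_s: 21.85
tcp_pos: [0.5447, -0.0881, 0.1523]
eef_rot: [155.8, 30.9, 151.2]
contact_force: [-6.0, -8.9, 6.1]
gripper_width: 0.0116
gripper_force: 55.0
```

```bash
python3 q.py
```

```text
t 21.85 lean(c) 0.672 tool c 0.672 screw(roll) 0.601 F tool [-2.35 -7.37 -9.63] T tool [ 4.231  0.424 -0.33 ]
```

>>> {"op": "apply_moves", "data": {"targets": [[0,0,0,-0.0005,0,0,-0.0547],[0,0,0,-0.0005,0,0,-0.0547],[0,0,0,-0.0005,0,0,-0.0547],[0,0,0,-0.0004,0,0,-0.0547],[0,0,0,-0.0004,0,0,-0.0547],[0,0,0,-0.0004,0,0,-0.0547],[0,0,0,-0.0004,0,0,-0.0547],[0,-0.0057,0,0.0002,0,0.0535,0],[0,-0.0057,0,0.0002,0,0.0535,0],[0,-0.0057,0,0.0002,0,0.0535,0],[0,-0.0057,0,0.0002,0,0.0535,0],[0,-0.0057,0,0.0002,0,0.0535,0],[0,0,0,0,0,0,0]]}}

```text
time_s: 22.93
tcp_pos: [0.5668, -0.0828, 0.1658]
eef_rot: [180.0, 14.9, -167.3]
contact_force: [-5.4, -5.0, 10.6]
gripper_width: 0.0118
gripper_force: 55.0
```

```bash
python3 st.py; python3 bl.py
```

```text
t 22.93 loc(mm) [-18.3   0.8  64.9] r 67.4 lean(c) 0.275 tool c 0.260 screw(roll) -0.004 yawerr 0.002
F tool [  3.44  -3.65 -11.85] T tool [ 1.643  2.646 -0.158] grip 55.0 w 0.0118
top: tilt 0.066 roll -0.025 x [-18.9  19. ] near x [19.1] y [-6.9 -0.6  5.6] z med -11.5 1019
(1262, np.float64(0.011), [[216.0, 259.0, 9.0], [299.0, 259.0, 10.0]], np.float64(0.28))
```

>>> {"op": "apply_moves", "data": {"targets": [[0,0,0,0.0002,0,0,0.0382],[0,0,0,0.0003,0,0,0.0382],[0,0,0,0.0003,0,0,0.0255],[0,0,0,0.0002,0,0,0.0255]]}}

```text
time_s: 23.32
tcp_pos: [0.5662, -0.083, 0.1652]
eef_rot: [176.8, 15.1, -179.4]
contact_force: [2.9, -4.5, -3.4]
gripper_width: 0.0115
gripper_force: 55.0
```

```bash
python3 q.py
```

```text
t 23.32 lean(c) 0.285 tool c 0.269 screw(roll) 0.199 F tool [-1.87 -4.75  3.74] T tool [ 2.159  0.424 -0.217]
```

>>> {"op": "apply_moves", "data": {"targets": [[0,0,0,0.0002,0,0,0.0255]]}}

```text
time_s: 23.4
tcp_pos: [0.5662, -0.083, 0.165]
eef_rot: [176.2, 15.0, 178.2]
contact_force: [3.9, -3.9, -4.0]
gripper_width: 0.0117
gripper_force: 55.0
```

```bash
python3 q.py
```

```text
t 23.40 lean(c) 0.285 tool c 0.270 screw(roll) 0.239 F tool [-2.89 -4.13  4.61] T tool [ 2.222  0.327 -0.198]
```

>>> {"op": "apply_moves", "data": {"targets": [[0,0,0,0.0002,0,0,0.0255]]}}

```text
time_s: 23.48
tcp_pos: [0.5663, -0.0829, 0.1649]
eef_rot: [175.5, 14.8, 175.9]
contact_force: [3.2, -4.8, -3.4]
gripper_width: 0.0114
gripper_force: 55.0
```

```bash
python3 q.py
```

```text
t 23.48 lean(c) 0.286 tool c 0.270 screw(roll) 0.279 F tool [-2.6  -4.9   3.84] T tool [ 2.282  0.263 -0.27 ]
```

>>> {"op": "apply_moves", "data": {"targets": [[0,0,0,0.0002,0,0,0.0255]]}}

```text
time_s: 23.57
tcp_pos: [0.5663, -0.0829, 0.1647]
eef_rot: [174.9, 14.6, 173.5]
contact_force: [3.5, -5.5, -3.4]
gripper_width: 0.0117
gripper_force: 55.0
```

```bash
python3 q.py
```

```text
t 23.57 lean(c) 0.285 tool c 0.270 screw(roll) 0.319 F tool [-3.09 -5.46  3.89] T tool [ 2.252  0.156 -0.19 ]
```

>>> {"op": "apply_moves", "data": {"targets": [[0,0,0,0.0001,0,0,0.0255]]}}

```text
time_s: 23.65
tcp_pos: [0.5663, -0.0829, 0.1645]
eef_rot: [174.4, 14.4, 171.1]
contact_force: [3.2, -3.8, -3.9]
gripper_width: 0.0116
gripper_force: 55.0
```

```bash
python3 q.py
```

```text
t 23.65 lean(c) 0.286 tool c 0.270 screw(roll) 0.359 F tool [-2.63 -3.7   4.39] T tool [ 2.302 -0.041 -0.226]
```

>>> {"op": "apply_moves", "data": {"targets": [[0,0,0,0.0001,0,0,0.0255]]}}

```text
time_s: 23.73
tcp_pos: [0.5664, -0.0829, 0.1644]
eef_rot: [173.8, 14.2, 168.8]
contact_force: [4.5, -4.3, -5.1]
gripper_width: 0.0116
gripper_force: 55.0
```

```bash
python3 q.py
```

```text
t 23.73 lean(c) 0.286 tool c 0.270 screw(roll) 0.399 F tool [-3.79 -4.01  5.87] T tool [ 2.294 -0.266 -0.229]
```

>>> {"op": "apply_moves", "data": {"targets": [[0,0,0,0.0001,0,0,0.0255]]}}

```text
time_s: 23.82
tcp_pos: [0.5664, -0.0829, 0.1642]
eef_rot: [173.2, 13.9, 166.4]
contact_force: [4.7, -5.5, -5.8]
gripper_width: 0.0117
gripper_force: 55.0
```

```bash
python3 q.py
```

```text
t 23.82 lean(c) 0.286 tool c 0.269 screw(roll) 0.439 F tool [-4.3  -5.04  6.53] T tool [ 2.306 -0.46  -0.194]
```

>>> {"op": "apply_moves", "data": {"targets": [[0,0,0,0.0002,0,0,0.0255]]}}

```text
time_s: 23.9
tcp_pos: [0.5665, -0.0829, 0.1641]
eef_rot: [172.6, 13.6, 164.1]
contact_force: [4.3, -4.7, -4.9]
gripper_width: 0.0117
gripper_force: 55.0
```

```bash
python3 q.py
```

```text
t 23.90 lean(c) 0.286 tool c 0.270 screw(roll) 0.479 F tool [-4.15 -4.11  5.57] T tool [ 2.362 -0.469 -0.285]
```

>>> {"op": "apply_moves", "data": {"targets": [[0,0,0,0.0002,0,0,0.0255]]}}

```text
time_s: 23.98
tcp_pos: [0.5665, -0.0829, 0.1639]
eef_rot: [172.1, 13.3, 161.8]
contact_force: [3.5, -5.2, -4.4]
gripper_width: 0.0118
gripper_force: 55.0
```

```bash
python3 q.py
```

```text
t 23.98 lean(c) 0.286 tool c 0.269 screw(roll) 0.519 F tool [-3.82 -4.52  4.87] T tool [ 2.346 -0.518 -0.265]
```

>>> {"op": "apply_moves", "data": {"targets": [[0,0,0,0.0002,0,0,0.0255]]}}

```text
time_s: 24.07
tcp_pos: [0.5666, -0.0829, 0.1637]
eef_rot: [171.6, 13.0, 159.4]
contact_force: [3.9, -5.2, -3.4]
gripper_width: 0.0115
gripper_force: 55.0
```

```bash
python3 q.py
```

```text
t 24.07 lean(c) 0.286 tool c 0.270 screw(roll) 0.559 F tool [-4.53 -4.14  3.98] T tool [ 2.272 -0.438 -0.256]
```

>>> {"op": "apply_moves", "data": {"targets": [[0,0,0,0.0002,0,0,0.0255]]}}

```text
time_s: 24.15
tcp_pos: [0.5666, -0.0829, 0.1636]
eef_rot: [171.1, 12.6, 157.1]
contact_force: [2.5, -5.5, -2.5]
gripper_width: 0.0116
gripper_force: 55.0
```

```bash
python3 q.py
```

```text
t 24.15 lean(c) 0.286 tool c 0.269 screw(roll) 0.599 F tool [-3.82 -4.58  2.78] T tool [ 2.257 -0.445 -0.273]
```

>>> {"op": "apply_moves", "data": {"targets": [[0,0,0,0.0002,0,0,0.0255]]}}

```text
time_s: 24.23
tcp_pos: [0.5666, -0.0829, 0.1635]
eef_rot: [170.6, 12.3, 154.8]
contact_force: [2.3, -4.9, -1.2]
gripper_width: 0.0115
gripper_force: 55.0
```

```bash
python3 q.py
```

```text
t 24.23 lean(c) 0.286 tool c 0.270 screw(roll) 0.639 F tool [-3.79 -3.78  1.5 ] T tool [ 2.259 -0.403 -0.289]
```

>>> {"op": "apply_moves", "data": {"targets": [[0,0,0,0.0002,0,0,0.0255]]}}

```text
time_s: 24.32
tcp_pos: [0.5667, -0.0829, 0.1634]
eef_rot: [170.1, 11.9, 152.5]
contact_force: [0.4, -4.5, -0.5]
gripper_width: 0.0115
gripper_force: 55.0
```

```bash
python3 q.py
```

```text
t 24.32 lean(c) 0.286 tool c 0.270 screw(roll) 0.679 F tool [-2.29 -3.86  0.36] T tool [ 2.345 -0.307 -0.356]
```

>>> {"op": "apply_moves", "data": {"targets": [[0,0,0,-0.0004,0,0,-0.054],[0,0,0,-0.0004,0,0,-0.054],[0,0,0,-0.0004,0,0,-0.054],[0,0,0,-0.0004,0,0,-0.054],[0,0,0,-0.0004,0,0,-0.054],[0,0,0,-0.0004,0,0,-0.054],[0,0,0,-0.0004,0,0,-0.054],[0,0,0,-0.0004,0,0,-0.054],[0,0.0042,0,0.0001,0,-0.0393,0],[0,0.0042,0,0.0001,0,-0.0393,0],[0,0.0042,0,0.0001,0,-0.0393,0],[0,0,0,0,0,0,0],[0,0,0,0,0,0,0]]}}

```text
time_s: 25.4
tcp_pos: [0.5545, -0.0854, 0.1621]
eef_rot: [179.9, 26.2, -167.6]
contact_force: [8.7, -4.6, -10.6]
gripper_width: 0.0117
gripper_force: 55.0
```

```bash
python3 st.py; python3 bl.py; python3 bl2.py
```

```text
t 25.40 loc(mm) [-30.9   0.9  61.2] r 68.5 lean(c) 0.467 tool c 0.457 screw(roll) -0.000 yawerr 0.002
F tool [-2.09 -6.41 12.83] T tool [ 2.644  0.509 -0.166] grip 55.0 w 0.0117
top: tilt 0.084 roll -0.005 x [-17.6  19.8] near x [19.8] y [-7.3 -1.1  5.5] z med -11.3 1016
(1246, np.float64(0.011), [[215.0, 258.5, 10.0], [266.0, 259.0, 23.0]], np.float64(0.33))
normal lean c 0.475 ny -0.054 d 79.9 n 639/1068
face tang [-0.4 18. ] y [-5.1 -0.2  5.1]
```

>>> {"op": "apply_moves", "data": {"targets": [[0,0,0,0.0004,0,0,0.0478],[0,0,0,0.0004,0,0,0.0478],[0,0,0,0.0004,0,0,0.0478],[0,0,0,0.0004,0,0,0.0478],[0,0,0,0.0004,0,0,0.0478],[0,0,0,0.0004,0,0,0.0478],[0,0,0,0.0002,0,0,0.0255],[0,0,0,0.0002,0,0,0.0255]]}}

```text
time_s: 26.17
tcp_pos: [0.5558, -0.0855, 0.1597]
eef_rot: [165.9, 22.2, 159.2]
contact_force: [4.2, -7.6, -4.7]
gripper_width: 0.0116
gripper_force: 55.0
```

```bash
python3 q.py
```

```text
t 26.17 lean(c) 0.466 tool c 0.456 screw(roll) 0.532 F tool [-4.33 -7.07  5.24] T tool [ 3.622 -0.757 -0.251]
```

>>> {"op": "apply_moves", "data": {"targets": [[0,0,0,0.0002,0,0,0.0255]]}}

```text
time_s: 26.25
tcp_pos: [0.5558, -0.0855, 0.1595]
eef_rot: [165.1, 21.6, 156.8]
contact_force: [3.4, -7.2, -3.3]
gripper_width: 0.0118
gripper_force: 55.0
```

```bash
python3 q.py
```

```text
t 26.25 lean(c) 0.467 tool c 0.456 screw(roll) 0.572 F tool [-4.31 -6.48  3.75] T tool [ 3.637 -0.894 -0.231]
```

>>> {"op": "apply_moves", "data": {"targets": [[0,0,0,0.0002,0,0,0.0255]]}}

```text
time_s: 26.33
tcp_pos: [0.5559, -0.0855, 0.1594]
eef_rot: [164.2, 21.0, 154.4]
contact_force: [3.1, -8.4, -3.0]
gripper_width: 0.0116
gripper_force: 55.0
```

```bash
python3 q.py
```

```text
t 26.33 lean(c) 0.467 tool c 0.456 screw(roll) 0.612 F tool [-4.9  -7.35  3.21] T tool [ 3.7   -1.033 -0.289]
```

>>> {"op": "apply_moves", "data": {"targets": [[0,0,0,0.0002,0,0,0.0255]]}}

```text
time_s: 26.42
tcp_pos: [0.556, -0.0856, 0.1592]
eef_rot: [163.4, 20.4, 152.0]
contact_force: [3.5, -8.4, -5.0]
gripper_width: 0.0114
gripper_force: 55.0
```

```bash
python3 q.py
```

```text
t 26.42 lean(c) 0.467 tool c 0.456 screw(roll) 0.652 F tool [-4.85 -7.55  5.18] T tool [ 3.71  -1.24  -0.228]
```

>>> {"op": "apply_moves", "data": {"targets": [[0,0,0,0.0002,0,0,0.0255]]}}

```text
time_s: 26.5
tcp_pos: [0.556, -0.0856, 0.159]
eef_rot: [162.6, 19.7, 149.7]
contact_force: [2.5, -8.2, -4.0]
gripper_width: 0.0114
gripper_force: 55.0
```

```bash
python3 q.py
```

```text
t 26.50 lean(c) 0.467 tool c 0.456 screw(roll) 0.692 F tool [-4.54 -7.35  3.89] T tool [ 3.699 -1.351 -0.227]
```

>>> {"op": "apply_moves", "data": {"targets": [[0,0,0,0.0002,0,0,0.0255]]}}

```text
time_s: 26.58
tcp_pos: [0.5561, -0.0855, 0.1589]
eef_rot: [161.8, 19.0, 147.4]
contact_force: [2.8, -6.7, -3.6]
gripper_width: 0.0116
gripper_force: 55.0
```

```bash
python3 q.py
```

```text
t 26.58 lean(c) 0.467 tool c 0.456 screw(roll) 0.732 F tool [-4.47 -5.61  3.77] T tool [ 3.764 -1.602 -0.235]
```

>>> {"op": "apply_moves", "data": {"targets": [[0,0,0,0.0002,0,0,0.0255]]}}

```text
time_s: 26.67
tcp_pos: [0.5562, -0.0856, 0.1587]
eef_rot: [161.1, 18.3, 145.1]
contact_force: [3.0, -8.7, -4.0]
gripper_width: 0.0115
gripper_force: 55.0
```

```bash
python3 q.py
```

```text
t 26.67 lean(c) 0.468 tool c 0.455 screw(roll) 0.773 F tool [-5.74 -7.11  4.04] T tool [ 3.736 -1.714 -0.21 ]
```

>>> {"op": "apply_moves", "data": {"targets": [[0,0,0,0.0002,0,0,0.0255]]}}

```text
time_s: 26.75
tcp_pos: [0.5562, -0.0856, 0.1585]
eef_rot: [160.4, 17.5, 142.8]
contact_force: [2.6, -9.5, -3.3]
gripper_width: 0.0117
gripper_force: 55.0
```

```bash
python3 q.py
```

```text
t 26.75 lean(c) 0.469 tool c 0.455 screw(roll) 0.813 F tool [-6.46 -7.44  3.21] T tool [ 3.672 -1.88  -0.319]
```

>>> {"op": "apply_moves", "data": {"targets": [[0,0,0,0.0002,0,0,0.0255]]}}

```text
time_s: 26.83
tcp_pos: [0.5563, -0.0856, 0.1583]
eef_rot: [159.7, 16.7, 140.6]
contact_force: [1.1, -8.8, -1.7]
gripper_width: 0.0116
gripper_force: 55.0
```

```bash
python3 q.py
```

```text
t 26.83 lean(c) 0.469 tool c 0.455 screw(roll) 0.853 F tool [-5.71 -6.95  1.2 ] T tool [ 3.756 -1.948 -0.268]
```

>>> {"op": "apply_moves", "data": {"targets": [[0,0,0,0.0002,0,0,0.0255]]}}

```text
time_s: 26.92
tcp_pos: [0.5563, -0.0856, 0.1583]
eef_rot: [159.1, 15.9, 138.3]
contact_force: [-0.1, -9.3, 1.4]
gripper_width: 0.0117
gripper_force: 55.0
```

```bash
python3 q.py
```

```text
t 26.92 lean(c) 0.469 tool c 0.455 screw(roll) 0.893 F tool [-6.28 -6.67 -2.23] T tool [ 3.766 -1.862 -0.253]
```

>>> {"op": "apply_moves", "data": {"targets": [[0,0,0,0.0002,0,0,0.0255]]}}

```text
time_s: 27.0
tcp_pos: [0.5564, -0.0856, 0.1582]
eef_rot: [158.5, 15.1, 136.1]
contact_force: [-2.2, -9.3, 2.8]
gripper_width: 0.0118
gripper_force: 55.1
```

```bash
python3 q.py
```

```text
t 27.00 lean(c) 0.469 tool c 0.455 screw(roll) 0.933 F tool [-5.41 -7.08 -4.3 ] T tool [ 3.76  -1.896 -0.32 ]
```

>>> {"op": "apply_moves", "data": {"targets": [[0,0,0,0.0002,0,0,0.0255]]}}

```text
time_s: 27.08
tcp_pos: [0.5564, -0.0856, 0.1582]
eef_rot: [157.9, 14.3, 133.9]
contact_force: [-3.1, -9.4, 4.8]
gripper_width: 0.0116
gripper_force: 55.1
```

```bash
python3 q.py; python3 bl.py
```

```text
t 27.08 lean(c) 0.469 tool c 0.455 screw(roll) 0.973 F tool [-5.66 -6.78 -6.53] T tool [ 3.82  -1.782 -0.307] 
top: tilt 0.078 roll -0.033 x [-18.5  19.6] near x [19.6] y [-5.9  0.1  6.1] z med -11.2 1026
(1263, np.float64(0.0238), [[216.0, 258.0, 15.0], [300.0, 257.5, 10.0]], np.float64(0.39))
```

>>> {"op": "apply_moves", "data": {"targets": [[0,0,0,0,0,0,0],[0,0,0,0,0,0,0],[0.4,0,0,0,0,0,0],[0.4,0,0,0,0,0,0],[0.4,0,0,0,0,0,0],[0.4,0,0,0,0,0,0],[0.4,0,0,0,0,0,0]]}}

```text
time_s: 27.72
tcp_pos: [0.5566, -0.0845, 0.1576]
eef_rot: [157.9, 14.2, 134.1]
contact_force: [0.2, 0.1, -0.3]
gripper_width: 0.034
gripper_force: 0.0
```

```bash
python3 st.py; python3 bl.py; python3 bl2.py
```

```text
t 27.72 loc(mm) [-28.6   1.4  56.7] r 63.5 lean(c) 0.466 tool c 0.455 screw(roll) 0.970 yawerr 0.003
F tool [0.05 0.08 0.34] T tool [ 1.224  0.73  -0.085] grip 0.0 w 0.0340
top: tilt 0.081 roll -0.024 x [-19.1  18.9] near x [18.9] y [-6.1 -0.3  5.1] z med -12.0 967
(1208, np.float64(-0.0154), [[217.0, 257.0, 9.0], [302.0, 249.6, 17.0]], np.float64(1.12))
normal lean c 0.426 ny 0.027 d 75.7 n 581/977
face tang [-9.7 16. ] y [-10.4   9.1  16.8]
```

>>> {"op": "apply_moves", "data": {"targets": [[0.4,0,0,-0.015,0,0,0],[0.4,0,0,-0.025,0,0,0],[0.4,0,0,-0.03,0,0,0],[0.4,0,0,-0.03,0,0,0],[0.4,0,0,0,0,0,0],[0.4,0,0,0,0,0,0]]}}

```text
time_s: 28.32
tcp_pos: [0.5142, -0.0944, 0.2497]
eef_rot: [157.7, 14.4, 134.0]
contact_force: [-0.1, 0.6, 0.1]
gripper_width: 0.0352
gripper_force: 0.0
```

Run:
```python
from bl2 import *
w=cap('wrist','fin')
m=mask(w,(5,150,90),(20,255,255));k,l,st,ce=cv2.connectedComponentsWithStats(m)
for i in range(1,k):
    if st[i,4]<80: continue
    P=(mpts(w,l==i)@B.T-C)*1000;P=P[np.hypot(P[:,0],P[:,2])>58]
    if len(P)<60 or abs(np.median(P[:,1]))>25 or np.median(P[:,2])<30: continue
    try:n,d,I=plane(P)
    except Exception as e: print(e);continue
    # bar direction on outer face via minAreaRect in (tang,y)
    for c in (.45,):
        t=np.array([-np.cos(c),0,-np.sin(c)]);nn=np.array([-np.sin(c),0,np.cos(c)])
        J=I; q=np.c_[J@t,J[:,1]].astype(np.float32);print(st[i],'lean',np.arctan2(-n[0],n[2]).round(3),'d',d.round(1),len(I),cv2.minAreaRect(q),'pca',np.arctan2(*np.linalg.svd(q-q.mean(0))[2][0][::-1]), q.mean(0))
```

```text
[249 169  16  52 632] lean 0.438 d 75.7 408 ((0.6800050735473633, 0.01902008056640625), (37.78750228881836, 10.617192268371582), 55.2541389465332) pca -2.1921813 [2.2854934 2.2495847]
```

View pics/fin.png

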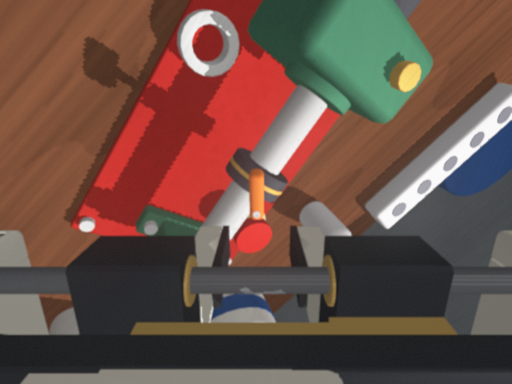

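```bash
python3 -c "
from plant import close_job
print(close_job())"
```

```text
the job is handed in; nothing more can be done
None
```

The job is handed in: by feel the flat is at a collar value of about 0.45, and the collar is set there. The screw is at about 0.96, roughly 0.14 past touch and inside the snug range. The gripper is open and clear of the collar, at about 28 s. No verdict came back, and I estimate pad force peaked near 36 N while feeling for the flat, under the 45 N limit.

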